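# Shut the lapped doors of the curing cabinet and latch them

### The job

Shut the double doors of the curing cabinet on the bench so that their edges lap: first press the right leaf with the rebated edge home until its spring catch holds it by itself, then swing the flanged left leaf over it, and last press the lever on the left leaf all the way down so that it is drawn tight. Press firmly but do not force anything, and leave the other things on the bench where they are.

Things in the scene. Friction and masses are not known exactly. Their poses are not given: they have to be found in the camera images.
- curing_cabinet: White sheet-steel curing cabinet, 130 mm deep, 300 wide, 230 tall, fixed to the bench, castings inside. Origin: centre of its underside; its x points to its back, y to its left seen from the front, z up. Front frame plane at x = -65 mm. A black timer box stands on the top at the left, its top 263 mm above the bench. Its two leaves and the lever are parts of it.
- right_leaf (a joint): Right (-y) leaf, grey frame, amber pane, rebated free edge (8 mm tongue at the rear). Radians: 0 fully shut, grows as it swings towards the robot about its upright hinge at the right, up to 1.9. A stiff rubber buffer leaves it ajar at 0.063; only pressed on, with 14 to 18 N at right_leaf_press, does the sprung bolt inside drop behind its strike (under 0.02) and hold it near 0.01.
- left_leaf (a joint): Left (+y) leaf, like the right one but with a 6 mm flange at the front of its free edge that laps over the right leaf's tongue. Radians: 0 fully shut, grows as it swings towards the robot about its hinge at the left, up to 1.9. It has no catch: a rubber buffer leaves it ajar at about 0.05 until the lever is turned. Shut first, it bars the right leaf. Hinge friction about 0.5 N at the free edge.
- lever (a joint): Latch lever on the left leaf, black grip, turning about an axis square to the leaf. Radians: 0 to 0.15 unlatched (it points 40 deg up, away from the leaf's free edge, towards its hinge), 1.4 fully latched (40 deg down). It stays where left; under 10 N at lever_grip turns it. With the leaf within 0.06 of shut its cam goes behind the frame and draws the leaf in; turned earlier the cam bars the leaf.
- right_hinge_top (a point): Point of the cabinet on the right leaf's hinge axis (upright), at the leaf's top edge, 224 mm above the bench, at the plane of the leaf's rear face, 1 mm before the frame. Axes as the cabinet's.
- left_hinge_top (a point): Point of the cabinet on the left leaf's hinge axis (upright), at the leaf's top edge, 224 mm above the bench, at the plane of the leaf's rear face, 1 mm before the frame. Axes as the cabinet's.
- right_leaf_press (a point): Place to press on the right leaf: outer face of its plain free stile, 117 mm from the hinge axis, 30 mm below the top edge, 194 mm above the bench; moves with the leaf. Its -x axis points out of the outer face, which lies 18 mm before the hinge axis. The stile is 34 mm wide.
- left_leaf_press (a point): Place to press on the left leaf: outer face of its 64 mm wide free stile, 127 mm from the hinge axis, 20 mm below the top edge, 204 mm above the bench; moves with the leaf. Its -x axis points out of the outer face, which lies 18 mm before the hinge axis. The lever's hub is 46 mm below and 31 mm towards the hinge.
- lever_pivot (a point): Centre of the lever's turning axis on the left leaf, at the outer end where the lever bar starts: 42 mm out from the leaf's outer face, 96 mm from the hinge axis, 167 mm above the bench; moves with the leaf. Its x axis is the turning axis.
- lever_grip (a point): Centre line of the lever's black grip, 55 mm from its pivot, moves with the lever. The grip is a round bar, 18 mm thick, running to 91 mm from the pivot; 42 mm clear from its centre line to the leaf's outer face.
- drink_bottle: Bystander: sage green steel drinking bottle, 79 mm thick, 283 mm tall, standing right of the cabinet; origin at the centre of its underside
- wax_tub: Bystander: white plastic tub with a blue lid, 66 mm wide, 62 mm tall, standing right of the cabinet; origin at the centre of its underside
- tin_lid: Bystander: round tin lid with white trimmings, 76 mm across, 9 mm tall, near the robot; origin at the centre of its underside
- flush_cutter: Bystander: small black-handled cutters, 123 mm long, lying flat left of the cabinet; origin at the centre of the underside
- dust_brush: Bystander: flat dusting brush with a wooden handle, 170 mm long, lying at the left near the robot; origin at the centre of its underside

How it is judged:
By the outcome, as a careful person would: the job done as asked, in the order asked, and still so for the second after the job is handed in, with the robot touching nothing.
It also fails if it takes over 51 s, if anything falls off the work surface, if the arm or the gripper's body presses on something with over 40 N, if the wrist force passes 120 N, or if a joint passes its speed limit or range.

### The arm

A 6-joint arm with a two-finger parallel gripper is mounted at the origin on the work surface; the furniture and walls round the work are solid. World frame = base frame: x ahead of the robot, y to its left, z up, the work surface at z = 0. Lengths are in mm, angles in rad, forces in N, time in s.
With the tool pointing down it reaches from about 275 to 750 mm from the base axis. Payload 10.2 kg.
Tool frame: the origin (TCP) lies on the centre line of the jaws, within the pads' length; the fingertips stand 8 mm ahead of it and the grasp point (between the pads) lies 11 mm behind it; x points along the fingers, y is the direction in which the jaws open and shut, and the axes are right-handed (so a half turn about x gives the same grasp; the last joint's range is limited). The gripper opens to 85 mm and grips with 20 to 120 N. Pads are 22 mm wide; open, the fingers measure 114 mm over their backs; the gripper's body (76 mm by 85 mm) begins 54 mm behind the grasp point. The pads swing forward as they close: fully open they stand 13 mm farther back than shut.
Start: joints at [1.037, 0.313, 1.498, -0, 1.331, -0.223], TCP at [160.569, 499.849, 239.294] pointing down, gripper open.
Joint ranges: [-2.94, 2.94], [-0.97, 2.17], [0.19, 2.56], [-1.23, 4.37], [0.02, 3.11], [-2.88, 2.88]. Speed limits (rad/s): [2.39, 2.39, 3.01, 3.14, 3.14, 3.14].

### API

Orientations are given as a unit quaternion [w, x, y, z].
In Python, from rig import ctrl, vision, workorder gives the robot as it stands. The module is installed in compiled form; this text tells all that it offers.
- The arm moves only by the shell command python3 -m jog 'ROWS' [OPENING] [FORCE]. ROWS is JSON, a list that holds one entry, the list of rows, each a list of 6 numbers: the shift along the tool's x, y, z in m, then the turn, a rotation vector about the tool's x, y, z in rad. A call has 1 to 12 rows; each row shifts and turns the commanded pose from where the row before left it, along the tool's axes as they then stand; what a row does not reach is not made up. A row lasts 1/8 s, in which the tool goes at most 62.5 mm and 10.7 degrees, less where a joint would pass 70% of its speed; a pose out of reach is approached as far as the arm can. A call is refused whole if a number of a shift passes 0.0625 or a number of a turn 0.188, either way. A call with a gripper value outside its range is refused whole. OPENING is the closure in counts, from 0 (fully open) to 255 (shut), set as the call begins (- or left out, the last holds). The fingers move at their own pace and stop on an object; FORCE is the grip in N (left out, the last holds). Time passes only in rows, so rows that do not move let the fingers close. It gives the time, the measured TCP pose, the force and the opening at its end, in the units of the state.
- ctrl.sense(): the state, without advancing time (a new reading comes with each control period).
- vision.capture(name): name is "scene" or "side" or "wrist"; returns a dict with "image" (420x560x3 uint8, red, green, blue), "mtx" (3x3 intrinsics, pixels), "k1" (the pictures are not rectified: a ray, as slopes to the right and down, at radius r is drawn at 1 + k1 r^2 times it, then the intrinsics apply), "R" (3x3) and "t" (3): a world point X has camera coordinates R X + t; the wrist camera has in their place "hand_eye" (4x4, takes a point from camera to tool coordinates, whose origin is the TCP and whose axes are the tool frame's). Camera axes: x right, y down, z forward; pixel columns grow to the right and rows downward; lengths in mm; the calibration is good to about 2 mm. A picture is of the moment at which its call begins: read the wrist's pose just before it. There is no depth.
- workorder.finish_job(): hands the job in, once; it reports no verdict.
The state is a dict: "time_s": time; "joints": joint angles; "dq": joint speeds; "tau": joint torques, N m; "eef_pos": TCP position; "ee_rot": TCP orientation; "force": force on the tool from outside, world axes, zero at the start; "wrist_torque": the same for the moment, N m; "grip_width": opening from 0.0 (shut) to 1.0 (fully open).
Only numpy, scipy, OpenCV 4.12 (cv2) and the standard library are available. Lean on these libraries where they do the work, as an engineer would, in place of code of your own. Each camera call takes 0.05 s, during which the arm holds its last target.

## Working session

There is one attempt and no reset: what is moved stays moved. The work goes in short steps, Python scripts to look and compute and a shell command to move; the robot and the scene stay as the last step left them, time stands still between calls to the robot, and variables do not carry over. Pictures are saved under pics/ and viewed, and the job is handed in when it is done.

```bash
mkdir -p pics; python3 - <<'E'
from rig import ctrl,vision
import cv2,json
s=ctrl.sense()
print({k:(v if not hasattr(v,'tolist') else v.tolist()) for k,v in s.items()})
for n in ["scene","side","wrist"]:
    c=vision.capture(n)
    cv2.imwrite(f"pics/{n}0.png",c["image"][:,:,::-1])
    print(n,{k:(v.tolist() if hasattr(v,'tolist') else v) for k,v in c.items() if k!="image"})
E
```

```text
{'time_s': 0.0, 'joints': [1.0366100847760815, 0.3134661242535002, 1.4984877707490056, -4.097737307675447e-06, 1.3309658202202412, -0.22337332240584293], 'dq': [0.0004994752576016716, 0.00036381717704772544, 0.0009615315062754288, -0.0007511919111870662, 0.00017134942657595533, 0.0001008330863761897], 'tau': [0.0006149347791506443, -41.22542381286621, -25.974413752555847, -6.837446790086688e-05, 0.003998889005742967, -3.3729068604770873e-06], 'eef_pos': [160.4271699092249, 499.61814209335205, 238.70773139106825], 'ee_rot': [0.6984129327918125, 0.10901035610973851, 0.6987573167239087, -0.10988325575250452], 'force': [-0.05265972339660664, -0.042543407240823845, -0.4505754708284472], 'wrist_torque': [0.01975676915761949, -0.0284460153097441, 0.02130884541664157], 'grip_width': 1.0007321944550824}
scene {'mtx': [[450.74404181106496, 0.0, 273.9014068090799], [0.0, 450.74404181106496, 221.59522272235066], [0.0, 0.0, 1.0]], 'k1': -0.0018706872561764277, 'R': [[0.5780673653894247, -0.8158874524428079, 0.012875791941254022], [-0.5879965019825983, -0.42744054156282313, -0.6866984032926748], [
[... 303 characters left out ...]
36098, 0.0506475932144528, 0.004829882653984704], [0.0409888431459882, 0.8572010473146638, -0.5133481072529598], [-0.030140026582959792, -0.5124853029933892, -0.8581668794665478]], 't': [449.28954928653474, 110.34723742922621, 1262.1682436892122]}
wrist {'mtx': [[290.6926629139889, 0.0, 279.71738133270753], [0.0, 290.6926629139889, 210.20347689143978], [0.0, 0.0, 1.0]], 'k1': -0.058931577554285054, 'hand_eye': [[-0.0013047190783062725, -0.32387064021794343, 0.9461004735824545, -134.48800374813825], [0.9999984856634855, 0.0006670515102497286, 0.001607393236414973, -1.3362172997587463], [-0.0011516852263109604, 0.9461011380645836, 0.3238692794539757, -84.08255753056227], [0.0, 0.0, 0.0, 1.0]]}
```

View pics/scene0.png

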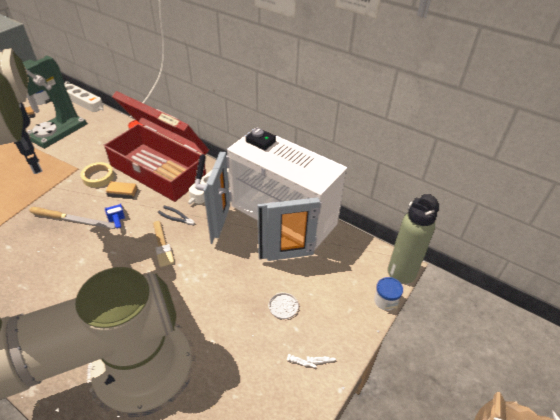

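View pics/side0.png

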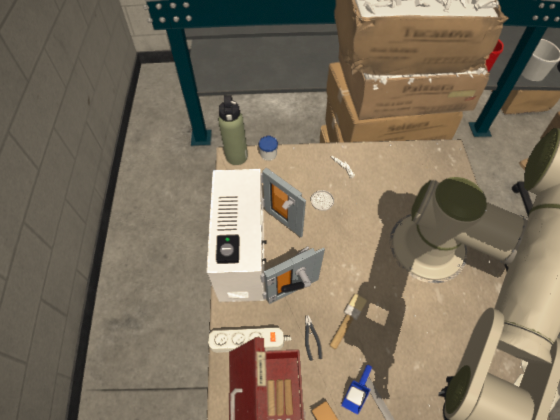

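View pics/wrist0.png

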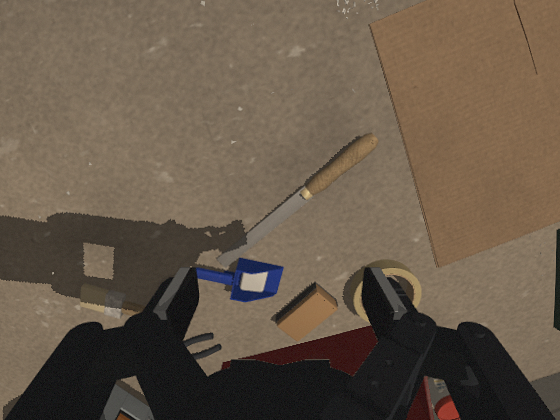

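The scene view shows both leaves open (left leaf around px (217,200), right leaf around (288,232)). The side view shows the cabinet at (238,235), its leaves at (283,203) and (293,273), and the lever at (293,288). I'll enlarge these.

```bash
python3 - <<'E'
import cv2
def crop(n,x,y,w,h,k,o):
    i=cv2.imread(n)[y:y+h,x:x+w]; cv2.imwrite(o,cv2.resize(i,None,fx=k,fy=k,interpolation=cv2.INTER_CUBIC))
crop("pics/side0.png",200,160,140,150,4,"pics/side0c.png")
crop("pics/scene0.png",195,120,160,145,4,"pics/scene0c.png")
E
```

```text
(no output)
```

View pics/side0c.png

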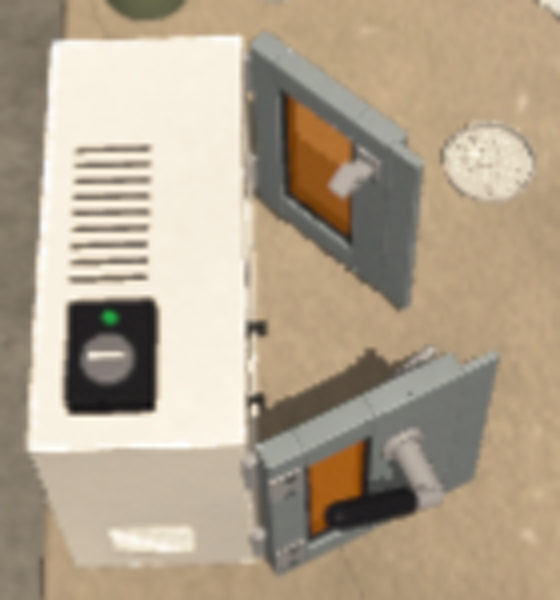

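View pics/scene0c.png

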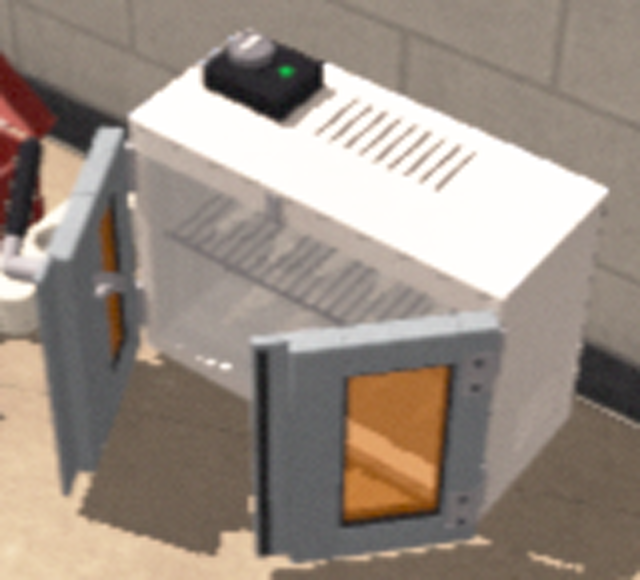

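```bash
cat > h.py <<'E'
import numpy as np
CAM={'scene':dict(K=(450.74404181106496,273.9014068090799,221.59522272235066),k1=-0.0018706872561764277,R=np.array([[0.5780673653894247,-0.8158874524428079,0.012875791941254022],[-0.5879965019825983,-0.42744054156282313,-0.6866984032926748],[0.565772246339424,0.38938701618680804,-0.7268283957697146]]),t=np.array([-305.6870255284515,327.0856502041747,1041.2560477816025])),
'side':dict(K=(411.61266146420814,283.65312482111773,210.67888608382444),k1=-0.10642672483758862,R=np.array([[-0.998704908136098,0.0506475932144528,0.004829882653984704],[0.0409888431459882,0.8572010473146638,-0.5133481072529598],[-0.030140026582959792,-0.5124853029933892,-0.8581668794665478]]),t=np.array([449.28954928653474,110.34723742922621,1262.1682436892122]))}
def proj(cam,X):
    c=CAM[cam];p=c['R']@np.asarray(X,float)+c['t'];u=p[:2]/p[2];u=u*(1+c['k1']*(u@u))
    return c['K'][0]*u+np.array(c['K'][1:])
def cab(P,p):  # p: x,y,yaw ; P local
    c,s=np.cos(p[2]),np.sin(p[2]);return np.array([p[0]+c*P[0]-s*P[1],p[1]+s*P[0]+c*P[1],P[2]])
def leaf(side,d,out,z,th,h,p): # d along leaf from hinge, out = outwards of rear face
    sg=1 if side=='L' else -1   # hinge at y=sg*h ; leaf dir at th=0 is -sg*y, opens to -x
    dx,dy=-np.sin(th),-sg*np.cos(th); nx,ny=-np.cos(th),sg*np.sin(th)
    return cab([-66+d*dx+out*nx,sg*h+d*dy+out*ny,z],p)
E
cat > fit.py <<'E'
from h import *
from scipy.optimize import least_squares
S=lambda x,y:(200+x/4,160+y/4); C=lambda x,y:(195+x/4,120+y/4)
cabobs=[('side',S(242,38),(-65,-150)),('side',S(246,445),(-65,150)),('side',S(52,42),(65,-150)),('side',S(30,450),(65,150)),('scene',C(133,120),(-65,150)),('scene',C(500,300),(-65,-150)),('scene',C(605,190),(65,-150))]
lo=[('side','R',S(408,135),'R0',18),('side','R',S(422,157),'R1',0),('scene','R',C(252,342),'R1',0),('scene','R',C(290,352),'R0',18),('side','L',S(497,355),'L1',18),('scene','L',C(42,285),'L1',18)]
def res(q):
    p=q[:3];h=q[3];L={'R0':134,'R1':q[6],'L1':q[7]};r=[]
    for c,o,l in cabobs:r+=list(proj(c,cab((*l,230),p))-o)
    for c,s,o,k,out in lo:r+=list(proj(c,leaf(s,L[k],out,224,q[4] if s=='R' else q[5],h,p))-o)
    r+=[(h-142)/5]
    return r
f=least_squares(res,[600,0,0,142,1,1,142,150])
print(np.round(f.x,3));print(np.round(f.fun,1))
E
python3 fit.py
```

```text
[ 5.74719e+02 -6.12000e-01 -9.00000e-03  1.46237e+02  8.47000e-01
  1.12000e+00  1.52279e+02  1.60669e+02]
[-0.5 -1.   0.  -0.7 -0.4 -0.4 -0.8 -0.2 -2.2 -0.5  0.3 -0.2  0.3 -0.1
  1.1 -1.3 -1.1  1.3 -0.2 -0.3 -0.7  1.2 -0.6 -1.3 -1.3 -0.7  0.8]
```

```bash
cat >> h.py <<'E'
from scipy.spatial.transform import Rotation as Ro
def state():
    from rig import ctrl
    s=ctrl.sense();q=s['ee_rot'];return s,Ro.from_quat([q[1],q[2],q[3],q[0]]),np.array(s['eef_pos'])
def target(tilt,yaw):
    # tool x: forward by tilt from down ; tool -z towards robot/up (camera side) chosen; returns Rotation
    a=tilt; x=np.array([np.sin(a)*np.cos(yaw),np.sin(a)*np.sin(yaw),-np.cos(a)])
    z=np.array([np.cos(a)*np.cos(yaw),np.cos(a)*np.sin(yaw),np.sin(a)]) # forward
    y=np.cross(z,x);return Ro.from_matrix(np.stack([x,y,z],1))
def show():
    s,R,p=state();print('t',round(s['time_s'],2),'p',np.round(p,1),'F',np.round(s['force'],1),'q',np.round(s['joints'],2),'g',round(s['grip_width'],2));print(np.round(R.as_matrix(),3));return s,R,p
def plan(P,Rt=None):
    s,R,p=state();d=R.inv().apply(np.array(P)-p);print('shift total',np.round(d,1))
    if Rt is not None:print('rotvec total',np.round((R.inv()*Rt).as_rotvec(),3))
E
python3 -c "
from h import *
s,R,p=show()
print(np.round(target(.5,0).as_matrix(),2))
plan(p,target(.5,0))
for n in CAM: print(n,-CAM[n]['R'].T@CAM[n]['t'])
q=[574.7,-.6,-.009]
print(leaf('R',117,18,194,.847,146.2,q),leaf('L',127,18,204,1.12,146.2,q),leaf('L',96,60,167,1.12,146.2,q))
"
```

```text
t 0.15 p [160.5 499.7 238.9] F [-0.1  0.   0.6] q [ 1.04  0.31  1.5  -0.    1.33 -0.22] g 1.0
[[-0.     0.306  0.952]
 [-0.001  0.952 -0.306]
 [-1.    -0.001 -0.   ]]
[[ 0.48  0.    0.88]
 [ 0.    1.    0.  ]
 [-0.88  0.    0.48]]
shift total [0. 0. 0.]
rotvec total [-0.304 -0.496  0.079]
scene [-220.08086152 -515.04812657  985.35961907]
side [ 482.22645686  529.49747298 1137.62751272]
[408.37889218 -81.31236685 194.        ] [387.51619826 108.15917347 204.        ] [397.58204739 159.38103093 167.        ]
```

```bash
python3 -m jog '[[[-0.035,0,0,-0.076,-0.124,0.02],[-0.035,0,0,-0.076,-0.124,0.02],[-0.035,0,0,-0.076,-0.124,0.02],[-0.035,0,0,-0.076,-0.124,0.02]]]' 255 20; python3 -c "
from h import *
show();plan([365,-135,360],target(.5,0))"
```

```text
time_s: 0.65
eef_pos: [134.5, 501.4, 376.6]
ee_rot: [0.861, 0.0, 0.508, 0.001]
force: [0.3, -0.5, -0.6]
grip_width: 0.142
t 0.65 p [134.5 501.4 376.6] F [ 0.3 -0.5 -0.6] q [ 1.31  0.21  1.36 -0.49  1.44 -0.23] g 0.14
[[ 0.483 -0.002  0.875]
 [ 0.003  1.     0.001]
 [-0.875  0.002  0.483]]
shift total [ 124.2 -637.   193.2]
rotvec total [ 0.001  0.004 -0.003]
```

```bash
python3 -m jog '[[[0.010,-0.053,0.016,0,0,0],[0.010,-0.053,0.016,0,0,0],[0.010,-0.053,0.016,0,0,0],[0.010,-0.053,0.016,0,0,0],[0.010,-0.053,0.016,0,0,0],[0.010,-0.053,0.016,0,0,0],[0.010,-0.053,0.016,0,0,0],[0.010,-0.053,0.016,0,0,0],[0.010,-0.053,0.016,0,0,0],[0.010,-0.053,0.016,0,0,0],[0.010,-0.053,0.016,0,0,0],[0.010,-0.053,0.016,0,0,0]]]'; python3 -c "
from h import *
from rig import vision
import cv2
show();plan([365,-135,196],target(.5,0))
for n in ['scene','side']: cv2.imwrite('pics/%s1.png'%n,vision.capture(n)['image'][:,:,::-1])"
```

```text
time_s: 2.15
eef_pos: [332.8, -48.0, 359.4]
ee_rot: [0.854, 0.002, 0.521, -0.001]
force: [1.8, -0.4, 0.8]
grip_width: -0.0
t 2.15 p [332.8 -48.  359.4] F [ 1.8 -0.4  0.8] q [-0.76 -0.49  1.99  0.33  1.3  -2.36] g -0.0
[[ 0.458  0.004  0.889]
 [ 0.001  1.    -0.005]
 [-0.889  0.003  0.458]]
shift total [159.9 -87.3 -45.7]
rotvec total [-0.005 -0.025 -0.   ]
```

View pics/side1.png

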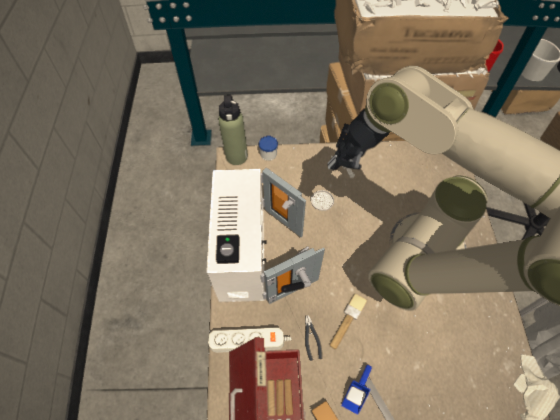

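View pics/scene1.png

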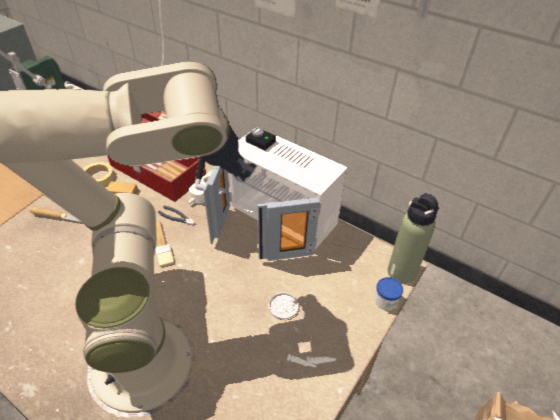

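The views show the gripper high above the bench, in front of the right leaf (side px (345,160)). The leaves and the bystanders haven't moved. Next I'll go to the outer side of the right leaf and descend.

```bash
python3 -m jog '[[[0,-0.044,0,0,-0.012,0],[0,-0.044,0,0,-0.012,0],[0.04,0,-0.011,0,0,0],[0.04,0,-0.011,0,0,0],[0.04,0,-0.011,0,0,0],[0.04,0,-0.011,0,0,0],[0,0,0,0,0,0]]]'; python3 -c "
from h import *
show()
Q=[574.7,-.6,-.009]
for th in (.847,.6,.4,.2,.1,.063,.02): print(th,np.round(leaf('R',117,18,194,th,146.2,Q)))"
```

```text
time_s: 3.12
eef_pos: [369.7, -132.1, 195.5]
ee_rot: [0.859, 0.004, 0.513, 0.002]
force: [0.7, -0.6, 0.7]
grip_width: -0.0
t 3.12 p [ 369.7 -132.1  195.5] F [ 0.7 -0.6  0.7] q [-0.91 -0.16  2.22  0.53  0.84 -2.79] g -0.0
[[ 0.474  0.001  0.88 ]
 [ 0.007  1.    -0.005]
 [-0.88   0.008  0.474]]
0.847 [408. -81. 194.]
0.6 [427. -59. 194.]
0.4 [446. -45. 194.]
0.2 [468. -35. 194.]
0.1 [479. -31. 194.]
0.063 [483. -30. 194.]
0.02 [488. -29. 194.]
```

```bash
python3 -m jog '[[[0,0,0,0.088,0,-0.048],[0,0,0,0.088,0,-0.048],[0,0,0,0,0,0]]]'; python3 -c "
from h import *
show()
plan([395,-98,196])
plan([415,-72,196])"
```

```text
time_s: 3.5
eef_pos: [370.6, -133.6, 198.9]
ee_rot: [0.856, 0.052, 0.508, -0.086]
force: [-0.2, -0.1, 0.4]
grip_width: 0.001
t 3.5 p [ 370.6 -133.6  198.9] F [-0.2 -0.1  0.4] q [-0.84 -0.19  2.24  0.44  0.74 -2.49] g 0.0
[[ 0.469  0.2    0.86 ]
 [-0.094  0.98  -0.176]
 [-0.878  0.002  0.479]]
shift total [10.7 39.7 13.3]
shift total [17.6 69.2 25.9]
```

```bash
python3 -m jog '[[[0.003,0.010,0.003,0,0,0],[0.003,0.010,0.003,0,0,0],[0.003,0.010,0.003,0,0,0],[0.003,0.010,0.003,0,0,0],[0.0025,0.010,0.004,0,0,0],[0.0025,0.010,0.004,0,0,0]]]'; python3 -c "
from h import *
show()
from rig import vision
import cv2
for n in ['scene','side']: cv2.imwrite('pics/%s2.png'%n,cv2.resize(vision.capture(n)['image'][120:330,180:380,::-1],None,fx=2.8,fy=2.8))
plan([440,-56,196])"
```

```text
time_s: 4.25
eef_pos: [408.0, -80.3, 193.1]
ee_rot: [0.855, 0.052, 0.508, -0.086]
force: [-0.3, -0.5, 0.5]
grip_width: 0.0
t 4.25 p [408.  -80.3 193.1] F [-0.3 -0.5  0.5] q [-0.59 -0.13  2.2   0.32  0.63 -2.18] g 0.0
[[ 0.469  0.2    0.86 ]
 [-0.094  0.98  -0.177]
 [-0.878  0.002  0.478]]
shift total [10.1 29.9 24.8]
```

View pics/side2.png

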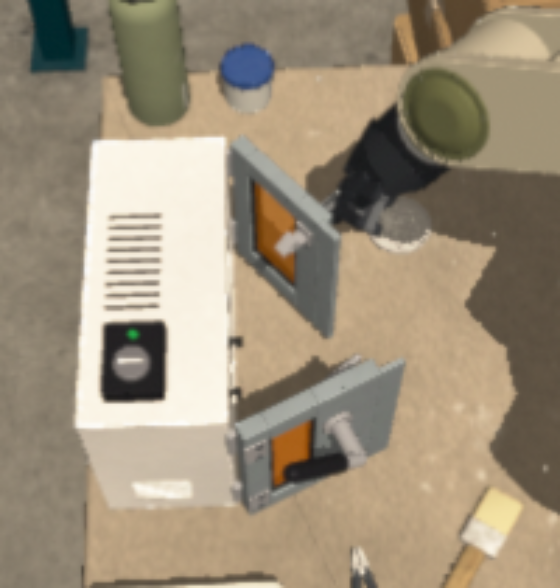

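View pics/scene2.png

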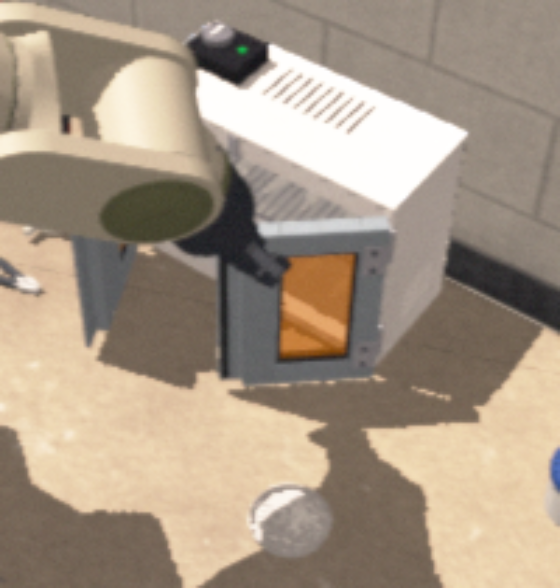

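The fingertips bear near the inner edge of the stile (scene crop (280,268)), so I'll slide towards the free edge while pushing.

```bash
python3 -c "
from h import *
plan([428,-48,199])
plan([448,-36,199])"; python3 -m jog '[[[-0.001,0.012,0.001,0,0,0],[-0.001,0.012,0.001,0,0,0],[0.001,0.007,0.007,0,0,0],[0.001,0.006,0.007,0,0,0]]]';  python3 -c "
from h import *
show()
from rig import vision
import cv2
for n in ['scene','side']: cv2.imwrite('pics/%s3.png'%n,cv2.resize(vision.capture(n)['image'][120:330,180:380,::-1],None,fx=2.8,fy=2.8))
plan([448,-36,199])"
```

```text
shift total [ 1.1 35.3 14.5]
shift total [ 9.3 51.1 29.6]
time_s: 4.85
eef_pos: [428.8, -47.1, 200.3]
ee_rot: [0.855, 0.053, 0.509, -0.086]
force: [-0.1, 0.0, -1.7]
grip_width: -0.002
t 4.85 p [428.8 -47.1 200.3] F [-0.1  0.  -1.7] q [-0.46 -0.09  2.15  0.21  0.61 -1.97] g -0.0
[[ 0.467  0.201  0.861]
 [-0.093  0.98  -0.178]
 [-0.879  0.003  0.477]]
shift total [ 9.1 14.6 13.5]
```

View pics/side3.png

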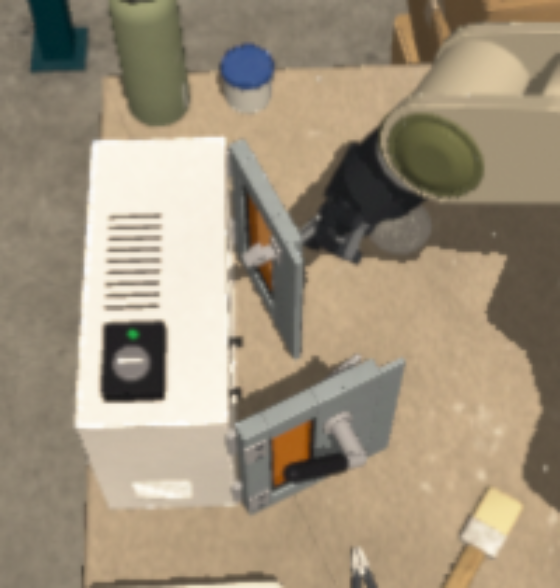

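View pics/scene3.png

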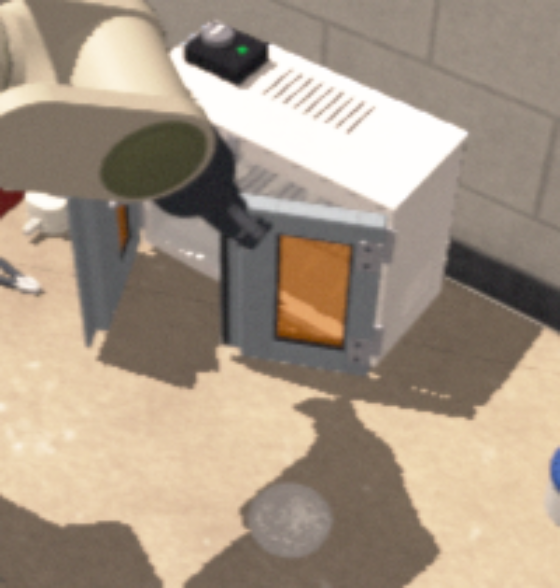

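```bash
python3 -m jog '[[[0.0035,0.0035,0.005,0,0,0],[0.0035,0.0035,0.005,0,0,0],[0.0035,0.0035,0.005,0,0,0]]]';  python3 -c "
from h import *
show()
plan([463,-33,197])"
```

```text
time_s: 5.32
eef_pos: [449.1, -40.2, 197.6]
ee_rot: [0.855, 0.053, 0.509, -0.087]
force: [-0.3, -0.9, 0.2]
grip_width: 0.0
t 5.33 p [449.1 -40.2 197.6] F [-0.3 -0.9  0.2] q [-0.41 -0.04  2.11  0.18  0.59 -1.9 ] g 0.0
[[ 0.467  0.202  0.861]
 [-0.094  0.979 -0.179]
 [-0.879  0.003  0.477]]
shift total [ 6.3  9.9 10.3]
```

```bash
python3 -m jog '[[[0.003,0.005,0.005,0,0,0],[0.003,0.005,0.005,0,0,0],[0,0,0,0,0,0]]]';  python3 -c "
from h import *
show()
from rig import vision
import cv2
for n in ['scene','side']: cv2.imwrite('pics/%s4.png'%n,cv2.resize(vision.capture(n)['image'][120:330,180:380,::-1],None,fx=2.8,fy=2.8))
plan([473,-33,197])"
```

```text
time_s: 5.7
eef_pos: [462.5, -32.5, 196.9]
ee_rot: [0.855, 0.053, 0.509, -0.086]
force: [0.0, -0.1, 0.4]
grip_width: -0.006
t 5.7 p [462.5 -32.5 196.9] F [ 0.  -0.1  0.4] q [-0.37 -0.01  2.08  0.15  0.58 -1.84] g -0.01
[[ 0.467  0.202  0.861]
 [-0.093  0.979 -0.179]
 [-0.879  0.003  0.476]]
shift total [5.1 1.8 9.2]
```

View pics/side4.png

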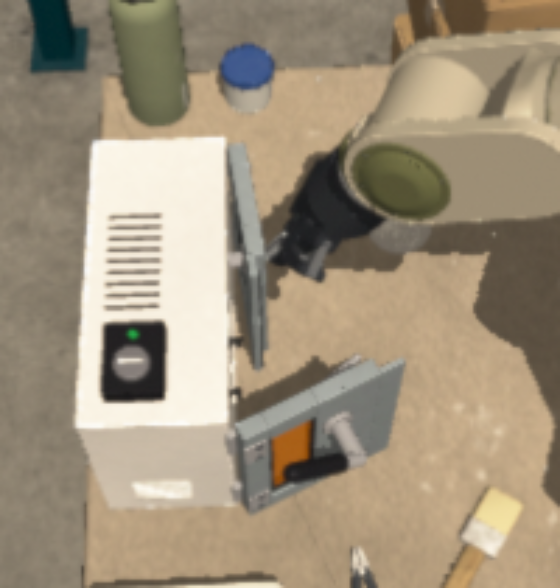

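View pics/scene4.png

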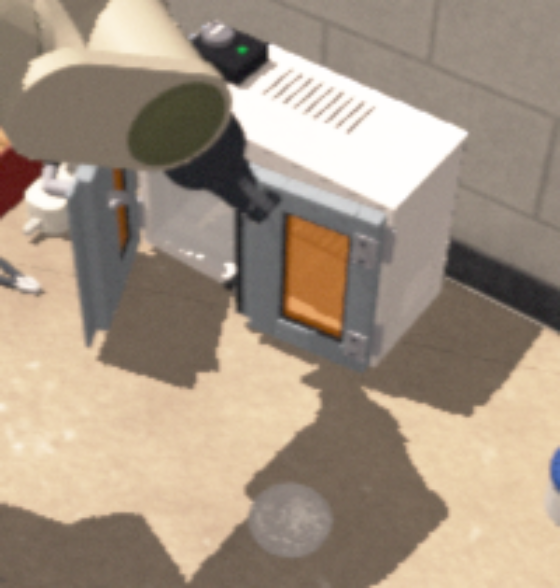

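```bash
python3 -m jog '[[[0.002,0.004,0.004,0,0,0],[0.002,0.001,0.0035,0,0,0],[0,0,0,0,0,0]]]';python3 -m jog '[[[0.001,0.0005,0.002,0,0,0],[0,0,0,0,0,0]]]'; python3 -m jog '[[[0.001,0.0005,0.002,0,0,0],[0,0,0,0,0,0]]]'
```

```text
time_s: 6.18
eef_pos: [471.3, -29.4, 196.9]
ee_rot: [0.855, 0.053, 0.509, -0.086]
force: [-0.2, 0.6, -1.1]
grip_width: 0.004
time_s: 6.42
eef_pos: [473.2, -29.2, 196.8]
ee_rot: [0.854, 0.053, 0.51, -0.086]
force: [-4.9, 0.2, -0.5]
grip_width: 0.002
time_s: 6.68
eef_pos: [475.0, -28.9, 196.6]
ee_rot: [0.854, 0.054, 0.51, -0.086]
force: [-10.9, 2.2, 2.5]
grip_width: 0.0
```

```bash
python3 -m jog '[[[0.0005,0.0002,0.001,0,0,0],[0,0,0,0,0,0]]]'; python3 -m jog '[[[0.0003,0.0001,0.0006,0,0,0],[0,0,0,0,0,0]]]'; python3 -m jog '[[[0.0003,0.0001,0.0006,0,0,0],[0,0,0,0,0,0]]]'
```

```text
time_s: 6.92
eef_pos: [476.1, -28.8, 196.7]
ee_rot: [0.854, 0.054, 0.51, -0.086]
force: [-9.3, 2.5, 1.9]
grip_width: 0.001
time_s: 7.18
eef_pos: [476.7, -28.8, 196.7]
ee_rot: [0.854, 0.054, 0.51, -0.086]
force: [-10.0, 3.8, 2.1]
grip_width: 0.0
time_s: 7.42
eef_pos: [477.4, -28.7, 196.7]
ee_rot: [0.854, 0.054, 0.51, -0.086]
force: [-9.9, 3.3, 3.3]
grip_width: -0.001
```

```bash
python3 -m jog '[[[0.0003,0.0001,0.0006,0,0,0],[0,0,0,0,0,0]]]'; python3 -m jog '[[[0.0003,0.0001,0.0006,0,0,0],[0,0,0,0,0,0]]]'; python3 -m jog '[[[0.0003,0.0001,0.0006,0,0,0],[0,0,0,0,0,0]]]'
```

```text
time_s: 7.68
eef_pos: [477.8, -28.6, 196.6]
ee_rot: [0.854, 0.054, 0.511, -0.086]
force: [-13.8, 4.3, 4.8]
grip_width: 0.004
time_s: 7.92
eef_pos: [478.2, -28.6, 196.6]
ee_rot: [0.854, 0.054, 0.511, -0.086]
force: [-16.5, 5.1, 5.5]
grip_width: -0.003
time_s: 8.18
eef_pos: [478.8, -28.5, 196.6]
ee_rot: [0.854, 0.054, 0.511, -0.085]
force: [-18.5, 6.0, 7.9]
grip_width: 0.001
```

```bash
python3 -m jog '[[[0.0003,0.0001,0.0006,0,0,0],[0,0,0,0,0,0]]]'; python3 -m jog '[[[-0.001,-0.0005,-0.002,0,0,0],[0,0,0,0,0,0]]]'; python3 -m jog '[[[-0.001,-0.0005,-0.002,0,0,0],[0,0,0,0,0,0]]]'; python3 -m jog '[[[-0.001,-0.0005,-0.002,0,0,0],[0,0,0,0,0,0]]]'
```

```text
time_s: 8.43
eef_pos: [479.3, -28.5, 196.6]
ee_rot: [0.854, 0.054, 0.511, -0.085]
force: [-18.6, 6.4, 9.9]
grip_width: 0.003
time_s: 8.68
eef_pos: [477.6, -28.7, 196.7]
ee_rot: [0.854, 0.054, 0.51, -0.086]
force: [-12.2, 5.6, 4.2]
grip_width: -0.002
time_s: 8.93
eef_pos: [476.8, -29.8, 197.6]
ee_rot: [0.855, 0.053, 0.509, -0.086]
force: [-1.6, 0.6, -0.4]
grip_width: -0.001
time_s: 9.18
eef_pos: [474.6, -30.1, 197.6]
ee_rot: [0.855, 0.053, 0.508, -0.087]
force: [0.2, -0.2, -0.5]
grip_width: 0.005
```

```bash
python3 -m jog '[[[-0.03,0,-0.01,0,0,0],[-0.045,0,0,0,0,0],[-0.045,0,0,0,0,0],[0,0,0,0,0,0]]]';  python3 -c "
from h import *
show()
from rig import vision
import cv2
for n in ['scene','side']: cv2.imwrite('pics/%s5.png'%n,cv2.resize(vision.capture(n)['image'][140:290,180:330,::-1],None,fx=4,fy=4,interpolation=2))
plan([350,175,300])
plan([350,175,206])"
```

```text
time_s: 9.68
eef_pos: [410.0, -17.1, 301.2]
ee_rot: [0.857, 0.053, 0.506, -0.087]
force: [0.3, 0.4, -0.6]
grip_width: -0.002
t 9.68 p [410.  -17.1 301.2] F [ 0.3  0.4 -0.6] q [-0.39 -0.27  2.01  0.11  0.9  -1.8 ] g -0.0
[[ 0.473  0.202  0.857]
 [-0.096  0.979 -0.178]
 [-0.876  0.002  0.483]]
shift total [-47.9 175.9 -84.8]
shift total [  34.7  175.6 -129.7]
```

View pics/side5.png

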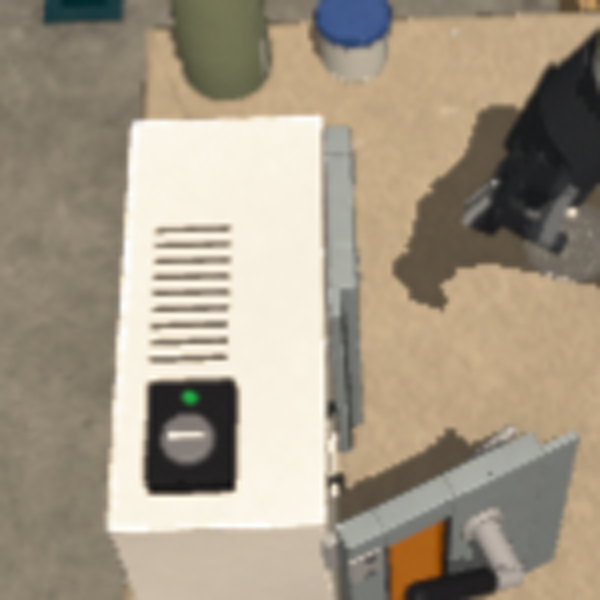

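View pics/scene5.png

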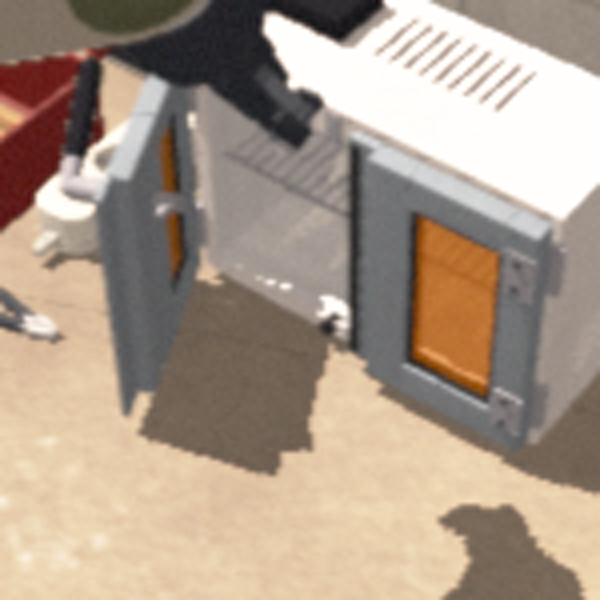

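The right leaf stays near shut by itself (side crop: outer edge (350,128) to (357,290), tongue end about (352,447)). Checking its angle numerically.

```bash
python3 -c "
from h import *
Q=[574.7,-.6,-.009]
for th in (.0,.01,.03,.063,.1):
  print(th,[np.round((proj('side',leaf('R',d,o,224,th,146.2,Q))-[180,140])*4) for d,o in ((0,18),(134,18),(152,8),(152,0))],[np.round((proj('scene',leaf('R',d,o,224,th,146.2,Q))-[180,140])*4) for d,o in ((0,18),(134,18),(152,8))])
"
```

```text
0.0 [array([348., 123.]), array([352., 291.]), array([337., 315.]), array([325., 316.])] [array([539., 241.]), array([361., 154.]), array([348., 135.])]
0.01 [array([348., 123.]), array([354., 290.]), array([340., 315.]), array([327., 316.])] [array([539., 241.]), array([360., 155.]), array([346., 136.])]
0.03 [array([348., 122.]), array([358., 290.]), array([344., 315.]), array([332., 316.])] [array([539., 241.]), array([358., 158.]), array([344., 139.])]
0.063 [array([348., 122.]), array([365., 288.]), array([352., 314.]), array([340., 315.])] [array([540., 242.]), array([355., 162.]), array([340., 143.])]
0.1 [array([348., 121.]), array([373., 287.]), array([361., 313.]), array([348., 314.])] [array([541., 242.]), array([352., 167.]), array([335., 148.])]
```

The right leaf reads about 0.01–0.02 rad with nothing touching it, against 0.063 ajar, so the catch is holding. Now over to the outer side of the left leaf.

```bash
python3 -m jog '[[[-0.012,0.044,-0.021,0,0,0],[-0.012,0.044,-0.021,0,0,0],[-0.012,0.044,-0.021,0,0,0],[-0.012,0.044,-0.021,0,0,0],[0,0,0,0,0,0]]]';  python3 -c "
from h import *
show()
from rig import vision
import cv2
for n in ['scene','side']: cv2.imwrite('pics/%s6.png'%n,cv2.resize(vision.capture(n)['image'][140:340,180:380,::-1],None,fx=3,fy=3,interpolation=2))
plan([350,175,207],target(.5,-.2))"
```

```text
time_s: 10.4
eef_pos: [349.2, 178.4, 299.2]
ee_rot: [0.855, 0.051, 0.51, -0.083]
force: [-0.0, -0.3, -0.2]
grip_width: -0.001
t 10.4 p [349.2 178.4 299.2] F [-0.  -0.3 -0.2] q [ 0.32 -0.22  1.98 -0.29  0.96 -0.94] g -0.0
[[ 0.466  0.194  0.863]
 [-0.09   0.981 -0.172]
 [-0.88   0.002  0.474]]
shift total [ 81.2  -0.6 -44.3]
rotvec total [-0.002 -0.005 -0.001]
```

View pics/side6.png

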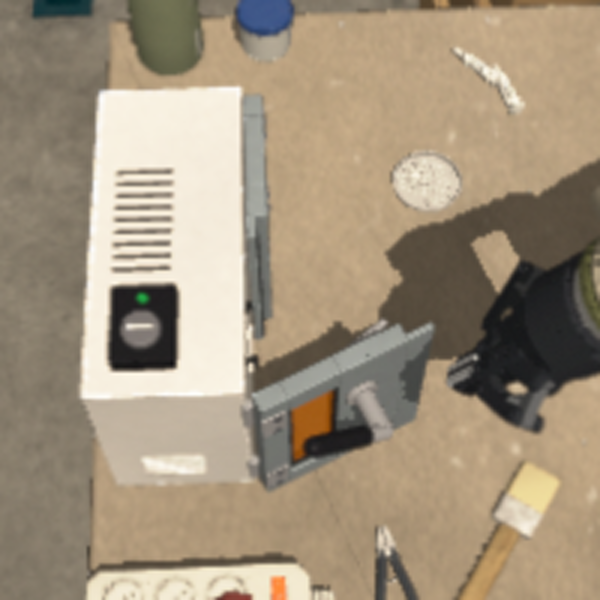

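```bash
python3 -m jog '[[[0.04,0,-0.022,0,0,0],[0.041,0,-0.022,0,0,0],[0,0,0,0,0,0]]]';  python3 -c "
from h import *
show()
plan([374,130,207])
Q=[574.7,-.6,-.009]
for th in (1.12,1,.8,.6,.4,.2,.1,.05): print(th,np.round(leaf('L',129,38,206,th,146.2,Q)))
"
```

```text
time_s: 10.88
eef_pos: [349.8, 173.5, 206.0]
ee_rot: [0.853, 0.053, 0.511, -0.089]
force: [0.8, -0.3, 1.3]
grip_width: -0.001
t 10.88 p [349.8 173.5 206. ] F [ 0.8 -0.3  1.3] q [ 0.31 -0.12  2.16 -0.37  0.71 -0.82] g -0.0
[[ 0.461  0.205  0.863]
 [-0.097  0.979 -0.181]
 [-0.882 -0.     0.472]]
shift total [ 14.5 -37.6  29.3]
1.12 [377. 125. 206.]
1 [381. 110. 206.]
0.8 [390.  85. 206.]
0.6 [405.  62. 206.]
0.4 [424.  43. 206.]
0.2 [446.  28. 206.]
0.1 [458.  22. 206.]
0.05 [464.  20. 206.]
```

```bash
python3 -m jog '[[[0.0035,-0.010,0.007,0,0,0],[0.0035,-0.010,0.007,0,0,0],[0.0035,-0.009,0.007,0,0,0],[0.0035,-0.009,0.007,0,0,0],[0.003,-0.010,0.005,0,0,0]]]';  python3 -c "
from h import *
show()
from rig import vision
import cv2
for n in ['scene','side']: cv2.imwrite('pics/%s7.png'%n,cv2.resize(vision.capture(n)['image'][140:340,180:380,::-1],None,fx=3,fy=3,interpolation=2))
plan([390,85,207],target(.5,-.2))"
```

```text
time_s: 11.5
eef_pos: [378.7, 119.6, 211.4]
ee_rot: [0.856, 0.054, 0.507, -0.087]
force: [0.2, -0.0, 0.0]
grip_width: 0.002
t 11.5 p [378.7 119.6 211.4] F [ 0.2 -0.   0. ] q [ 0.1  -0.15  2.17 -0.23  0.66 -1.12] g 0.0
[[ 0.47   0.204  0.859]
 [-0.094  0.979 -0.181]
 [-0.878  0.004  0.479]]
shift total [ 12.3 -31.3  14.1]
rotvec total [-0.008 -0.    -0.   ]
```

View pics/side7.png

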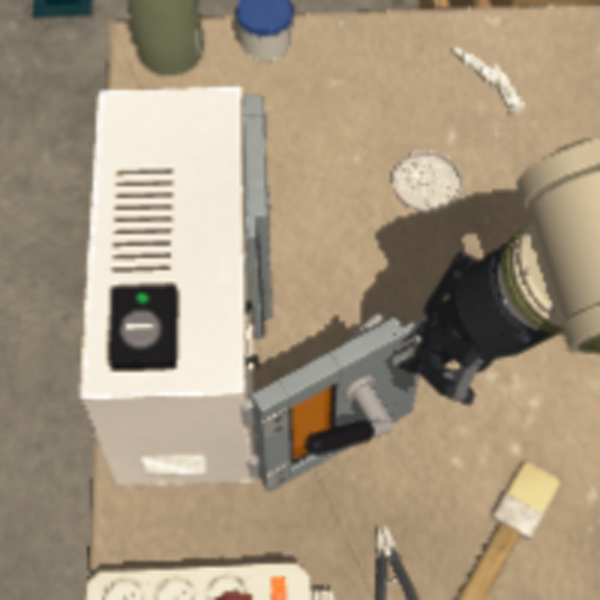

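The fingers stand just off the outer face of the left leaf at its free stile (crop (400,360)), clear of the lever post at (370,400).

```bash
python3 -m jog '[[[0.004,-0.008,0.001,0,0,0],[0.004,-0.008,0.002,0,0,0],[0.004,-0.009,0.004,0,0,0],[0.002,-0.008,0.005,0,0,0]]]';  python3 -c "
from h import *
show()
plan([405,60,207],target(.5,-.2))
plan([424,43,207],target(.5,-.2))"
```

```text
time_s: 12.1
eef_pos: [388.0, 84.6, 203.7]
ee_rot: [0.855, 0.054, 0.508, -0.087]
force: [0.4, 1.1, 0.4]
grip_width: -0.003
t 12.1 p [388.   84.6 203.7] F [0.4 1.1 0.4] q [-0.03 -0.16  2.2  -0.14  0.62 -1.3 ] g -0.0
[[ 0.469  0.203  0.86 ]
 [-0.094  0.979 -0.18 ]
 [-0.878  0.003  0.478]]
shift total [  7.4 -20.6  20.6]
rotvec total [-0.005 -0.002 -0.001]
shift total [ 17.9 -33.4  40. ]
rotvec total [-0.005 -0.002 -0.001]
```

```bash
python3 -m jog '[[[0.0025,-0.007,0.007,0,0,0],[0.0025,-0.007,0.007,0,0,0],[0.0025,-0.007,0.007,0,0,0],[0.0035,-0.004,0.0065,0,0,0],[0.0035,-0.004,0.0065,0,0,0],[0.0035,-0.004,0.0065,0,0,0]]]';  python3 -c "
from h import *
show()
from rig import vision
import cv2
for n in ['scene','side']: cv2.imwrite('pics/%s8.png'%n,cv2.resize(vision.capture(n)['image'][140:340,180:380,::-1],None,fx=3,fy=3,interpolation=2))
plan([446,28,207],target(.5,-.2))"
```

```text
time_s: 12.85
eef_pos: [424.5, 43.5, 206.1]
ee_rot: [0.855, 0.053, 0.509, -0.086]
force: [-0.0, 1.5, -0.4]
grip_width: 0.0
t 12.85 p [424.5  43.5 206.1] F [-0.   1.5 -0.4] q [-0.16 -0.1   2.14 -0.03  0.6  -1.51] g 0.0
[[ 0.468  0.202  0.86 ]
 [-0.094  0.979 -0.179]
 [-0.879  0.003  0.477]]
shift total [ 10.6 -10.6  21.7]
rotvec total [-0.005 -0.003 -0.001]
```

View pics/side8.png

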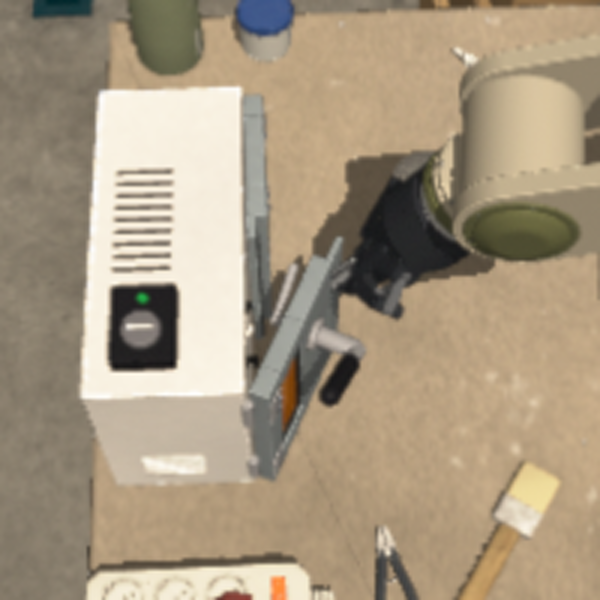

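```bash
python3 -m jog '[[[0.0035,-0.003,0.007,0,0,0],[0.0035,-0.003,0.007,0,0,0],[0.0035,-0.003,0.007,0,0,0],[0.003,0,0.006,0,0,0],[0.002,0,0.004,0,0,0],[0,0,0,0,0,0]]]';  python3 -c "
from h import *
show()
from rig import vision
import cv2
for n in ['scene','side']: cv2.imwrite('pics/%s9.png'%n,cv2.resize(vision.capture(n)['image'][140:340,180:380,::-1],None,fx=3,fy=3,interpolation=2))
plan([470,22,207],target(.5,-.2))"
```

```text
time_s: 13.7
eef_pos: [456.3, 27.9, 207.1]
ee_rot: [0.855, 0.053, 0.509, -0.086]
force: [0.3, 0.4, -0.3]
grip_width: -0.0
t 13.7 p [456.3  27.9 207.1] F [ 0.3  0.4 -0.3] q [-0.2  -0.03  2.07 -0.    0.6  -1.56] g -0.0
[[ 0.468  0.202  0.861]
 [-0.094  0.979 -0.179]
 [-0.879  0.003  0.477]]
shift total [ 7.1 -3.1 13.1]
rotvec total [-0.005 -0.003 -0.001]
```

View pics/side9.png

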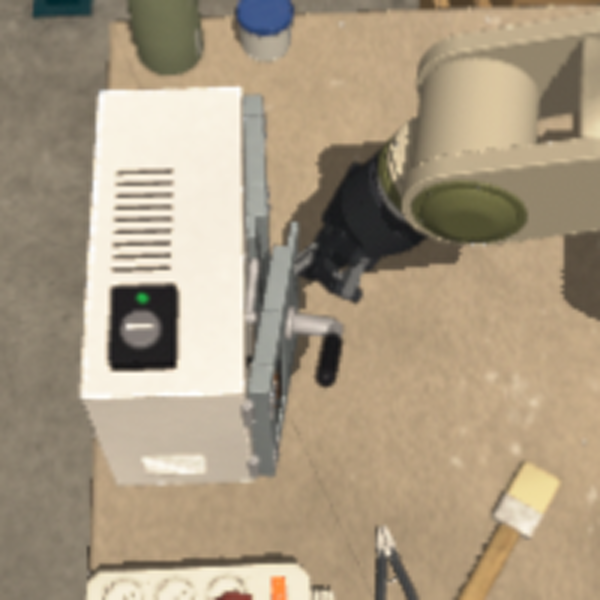

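View pics/scene9.png

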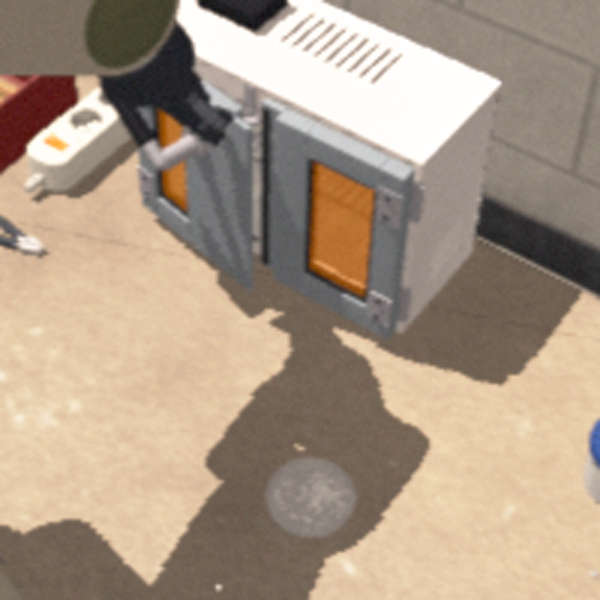

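The left leaf is about 0.15 rad open with its flange in front of the right leaf's tongue, and the right leaf is unmoved. I'll press on with force checks.

```bash
python3 -m jog '[[[0.002,0,0.0035,0,0,0],[0.002,0,0.0035,0,0,0],[0.0015,0,0.003,0,0,0],[0,0,0,0,0,0]]]'; python3 -m jog '[[[0.001,0,0.002,0,0,0],[0,0,0,0,0,0]]]'; python3 -m jog '[[[0.001,0,0.002,0,0,0],[0,0,0,0,0,0]]]'
```

```text
time_s: 14.3
eef_pos: [467.5, 25.6, 207.0]
ee_rot: [0.855, 0.053, 0.509, -0.087]
force: [-0.4, -0.2, 0.2]
grip_width: -0.004
time_s: 14.55
eef_pos: [469.6, 25.1, 207.1]
ee_rot: [0.855, 0.053, 0.509, -0.087]
force: [0.1, 0.3, 0.2]
grip_width: -0.002
time_s: 14.8
eef_pos: [471.8, 24.7, 207.2]
ee_rot: [0.855, 0.053, 0.509, -0.087]
force: [-0.5, 0.0, 0.1]
grip_width: 0.001
```

```bash
python3 -m jog '[[[0.001,0,0.002,0,0,0],[0,0,0,0,0,0]]]'; python3 -m jog '[[[0.0005,0,0.001,0,0,0],[0,0,0,0,0,0]]]'; python3 -m jog '[[[0.0005,0,0.001,0,0,0],[0,0,0,0,0,0]]]'; python3 -c "
from rig import vision
import cv2
for n in ['scene','side']: cv2.imwrite('pics/%s10.png'%n,cv2.resize(vision.capture(n)['image'][140:290,180:330,::-1],None,fx=4,fy=4,interpolation=2))"
```

```text
time_s: 15.05
eef_pos: [473.9, 24.2, 207.2]
ee_rot: [0.855, 0.053, 0.509, -0.087]
force: [-1.1, 0.7, 0.4]
grip_width: 0.001
time_s: 15.3
eef_pos: [474.8, 24.1, 207.2]
ee_rot: [0.855, 0.053, 0.509, -0.086]
force: [-1.8, -0.3, 0.8]
grip_width: 0.003
time_s: 15.55
eef_pos: [475.9, 23.9, 207.1]
ee_rot: [0.855, 0.053, 0.509, -0.086]
force: [-4.5, 0.5, 0.8]
grip_width: 0.003
```

View pics/side10.png

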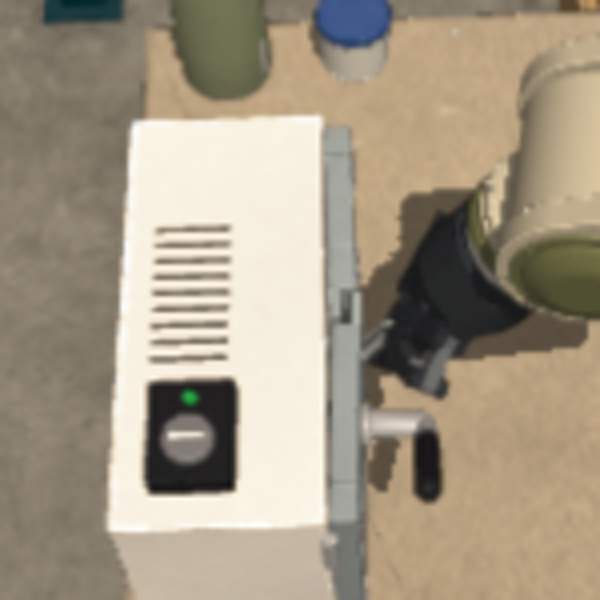

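The left leaf rests lapped on its buffer (force onset at 475). The lever's pivot end is at side crop (428,420) and its grip end at (430,490). I'll compute the press poses.

```bash
python3 -c "
from h import *
show()
Q=[574.7,-.6,-.009];th=.05
for d,z in ((96,167),(54,202),(26,225)):
  P=leaf('L',d,60,z,th,146.2,Q);print(np.round(P),np.round((proj('side',P)-[180,140])*4))
Rt=target(.5,0);x=Rt.apply([1,0,0])
for d,z in ((48,232+40),(48,232),(40,145)):
  P=leaf('L',d,60,z,th,146.2,Q)-8*x; P[0]-=6
  print('TCP',np.round(P));plan(P,Rt)
"
```

```text
t 15.65 p [475.9  23.9 207.2] F [-4.5  0.6 -0.1] q [-0.2   0.02  2.02 -0.    0.6  -1.56] g -0.0
[[ 0.467  0.202  0.861]
 [-0.094  0.979 -0.179]
 [-0.879  0.003  0.476]]
[444.  54. 167.] [428. 419.]
[447.  96. 202.] [429. 454.]
[449. 124. 225.] [429. 480.]
TCP [437. 102. 279.]
shift total [-88.4  68.8 -12.8]
rotvec total [-0.18  -0.003  0.095]
TCP [437. 102. 239.]
shift total [-53.3  68.7 -31.9]
rotvec total [-0.18  -0.003  0.095]
TCP [438. 110. 152.]
shift total [ 22.7  76.3 -74.3]
rotvec total [-0.18  -0.003  0.095]
```

View pics/scene10.png

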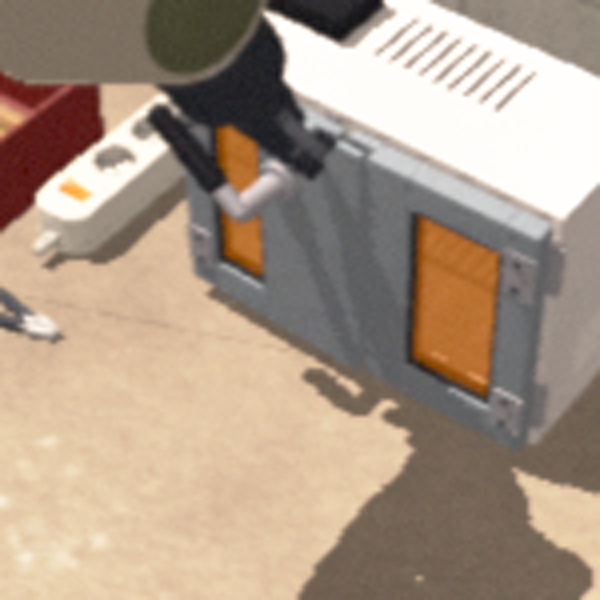

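```bash
python3 -m jog '[[[-0.02,0,-0.006,0,0,0],[-0.035,0,0,0,0,0],[-0.035,0,0,0,0,0],[0,0.023,-0.003,-0.09,0,0.048],[0,0.023,-0.002,-0.09,0,0.048],[0,0.023,-0.002,0,0,0],[0,0,0,0,0,0]]]'; python3 -c "
from h import *
show()
Rt=target(.5,0)
for P in ([437,102,260],[437,102,239],[438,110,152]):plan(P,Rt)
from rig import vision
import cv2
for n in ['scene','side']: cv2.imwrite('pics/%s11.png'%n,cv2.resize(vision.capture(n)['image'][140:290,180:330,::-1],None,fx=4,fy=4,interpolation=2))"
```

```text
time_s: 16.52
eef_pos: [429.9, 103.3, 280.7]
ee_rot: [0.86, 0.0, 0.511, 0.001]
force: [0.6, 0.3, -0.7]
grip_width: -0.001
t 16.52 p [429.9 103.3 280.7] F [ 0.6  0.3 -0.7] q [-0.04 -0.16  1.98  0.03  0.82 -1.63] g -0.0
[[ 0.478 -0.003  0.878]
 [ 0.003  1.     0.001]
 [-0.878  0.002  0.478]]
shift total [21.6 -1.3 -3.6]
rotvec total [ 0.001 -0.001 -0.003]
shift total [ 40.   -1.3 -13.7]
rotvec total [ 0.001 -0.001 -0.003]
shift total [116.9   6.5 -54.4]
rotvec total [ 0.001 -0.001 -0.003]
```

View pics/side11.png

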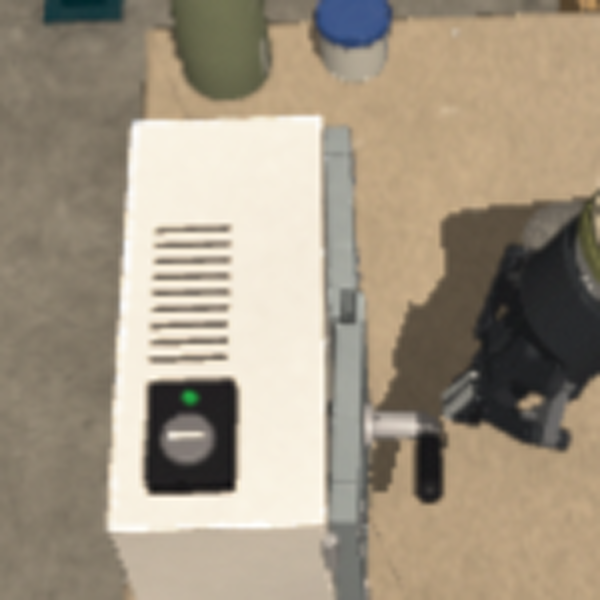

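View pics/scene11.png

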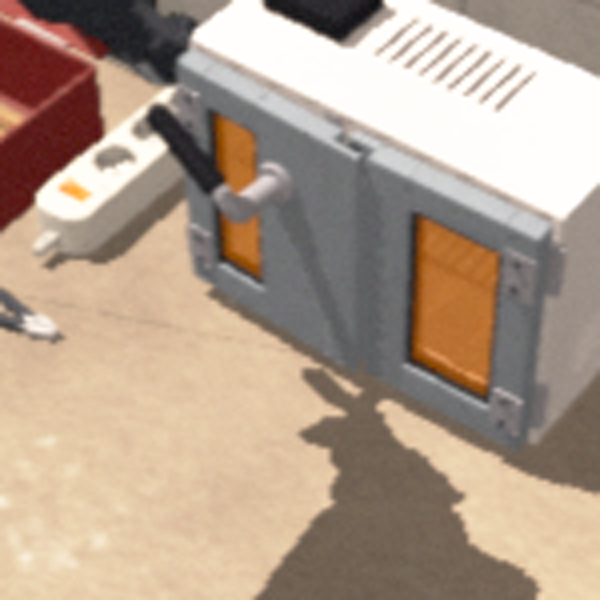

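Both leaves lie lapped, the left one slightly ajar, with the lever still up. Going down onto the grip.

```bash
python3 -m jog '[[[0.0175,0,-0.006,0,0,0],[0.0175,0,-0.005,0,0,0],[0,0,0,0,0,0]]]'; python3 -m jog '[[[0.0045,0,-0.0025,0,0,0],[0,0,0,0,0,0]]]'; python3 -m jog '[[[0.0045,0,-0.0025,0,0,0],[0,0,0,0,0,0]]]'
```

```text
time_s: 17.0
eef_pos: [436.6, 101.8, 243.6]
ee_rot: [0.859, 0.001, 0.512, 0.0]
force: [0.4, 0.7, -0.6]
grip_width: -0.002
time_s: 17.25
eef_pos: [436.7, 102.4, 239.5]
ee_rot: [0.86, 0.001, 0.511, 0.001]
force: [0.1, 0.1, 0.4]
grip_width: -0.002
time_s: 17.5
eef_pos: [436.4, 102.5, 233.8]
ee_rot: [0.859, 0.001, 0.511, 0.001]
force: [0.7, 0.7, -0.5]
grip_width: 0.001
```

```bash
python3 -m jog '[[[0.0045,0,-0.0023,0,0,0],[0,0,0,0,0,0]]]'; python3 -m jog '[[[0.0045,0,-0.0023,0,0,0],[0,0,0,0,0,0]]]'; python3 -m jog '[[[0.0045,0,-0.0023,0,0,0],[0,0,0,0,0,0]]]'; python3 -c "
from rig import vision
import cv2
for n in ['scene','side']: cv2.imwrite('pics/%s12.png'%n,cv2.resize(vision.capture(n)['image'][140:290,180:330,::-1],None,fx=4,fy=4,interpolation=2))"
```

```text
time_s: 17.75
eef_pos: [436.6, 102.5, 228.6]
ee_rot: [0.859, 0.001, 0.512, 0.001]
force: [0.1, -0.1, -0.3]
grip_width: -0.001
time_s: 18.0
eef_pos: [436.7, 102.5, 223.5]
ee_rot: [0.859, 0.001, 0.512, 0.001]
force: [0.6, 0.0, 0.6]
grip_width: 0.003
time_s: 18.25
eef_pos: [436.8, 102.5, 218.5]
ee_rot: [0.859, 0.001, 0.512, 0.001]
force: [0.1, 0.4, 0.0]
grip_width: 0.005
```

View pics/scene12.png

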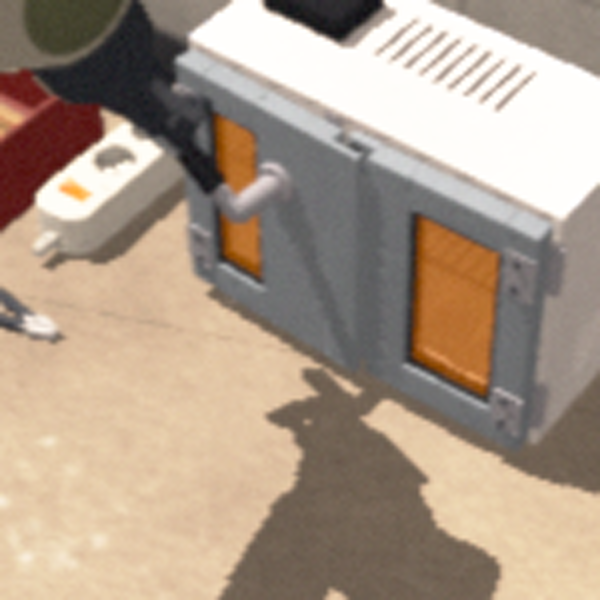

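View pics/side12.png

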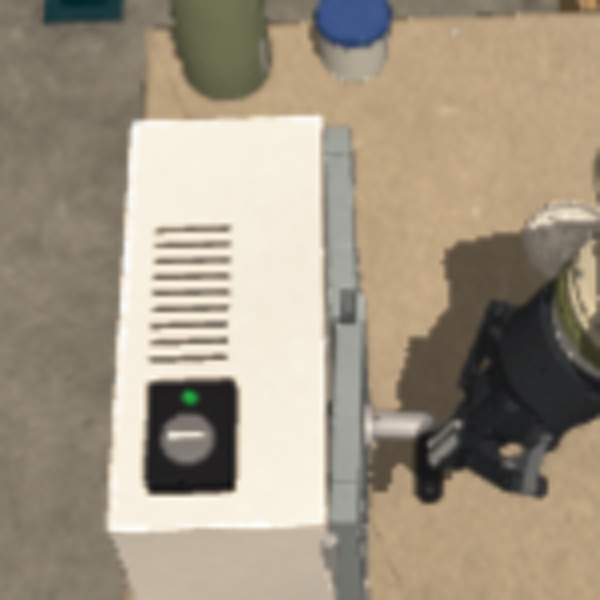

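```bash
python3 -c "
from h import *
from rig import vision
import cv2
s,R,p=state()
c=vision.capture('wrist');cv2.imwrite('pics/w12.png',cv2.resize(c['image'][:,:,::-1],None,fx=1.4,fy=1.4))
for n in ['scene','side']: cv2.imwrite('pics/%s12b.png'%n,cv2.resize(cv2.imread('pics/%s12.png'%n)[(60 if n=='scene' else 380):(260 if n=='scene' else 520),(100 if n=='scene' else 350):(350 if n=='scene' else 570)],None,fx=3,fy=3,interpolation=2))
x=R.apply([1,0,0]);z=R.apply([0,0,1]);y=R.apply([0,1,0])
for a,b,e in((8,0,0),(8,11,0),(8,-11,0),(8,0,15),(8,0,-15),(8,0,7),(8,0,-7)):
  P=p+a*x+b*z+e*y;print(a,b,e,np.round(P),np.round((proj('side',P)-[180,140])*4),np.round((proj('scene',P)-[180,140])*4))
"
```

```text
8 0 0 [441. 103. 212.] [439. 457.] [174. 140.]
8 11 0 [450. 103. 217.] [424. 454.] [183. 126.]
8 -11 0 [431. 103. 207.] [455. 460.] [165. 154.]
8 0 15 [441. 118. 212.] [441. 479.] [156. 131.]
8 0 -15 [441.  88. 212.] [438. 435.] [191. 149.]
8 0 7 [441. 110. 212.] [440. 467.] [165. 136.]
8 0 -7 [441.  96. 212.] [439. 447.] [182. 144.]
```

View pics/w12.png

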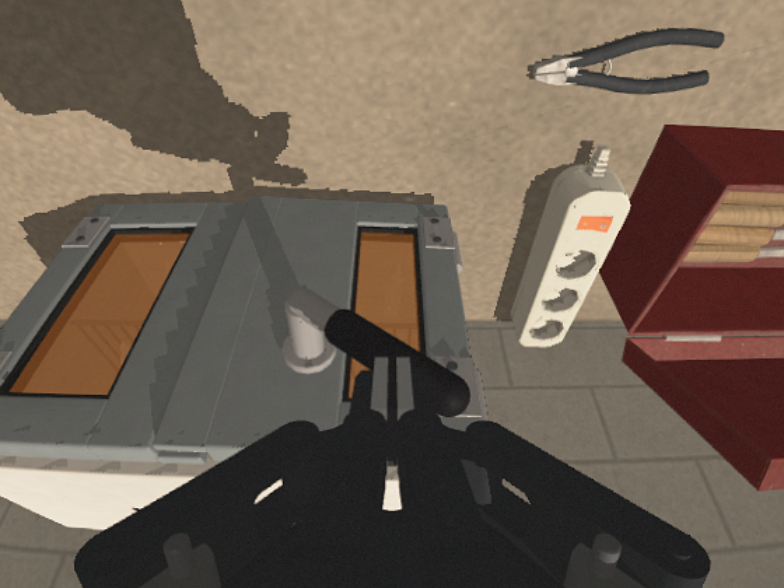

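View pics/side12b.png

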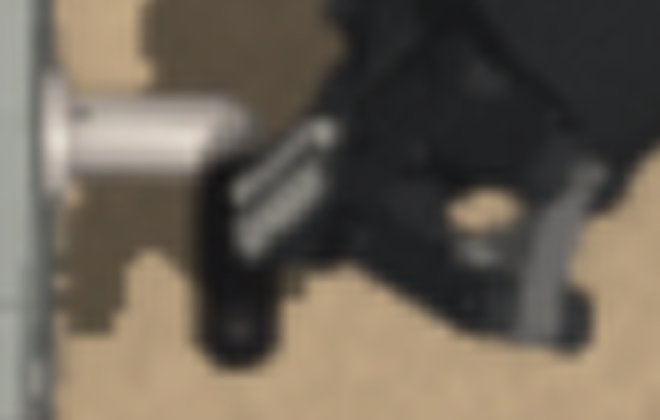

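View pics/scene12b.png

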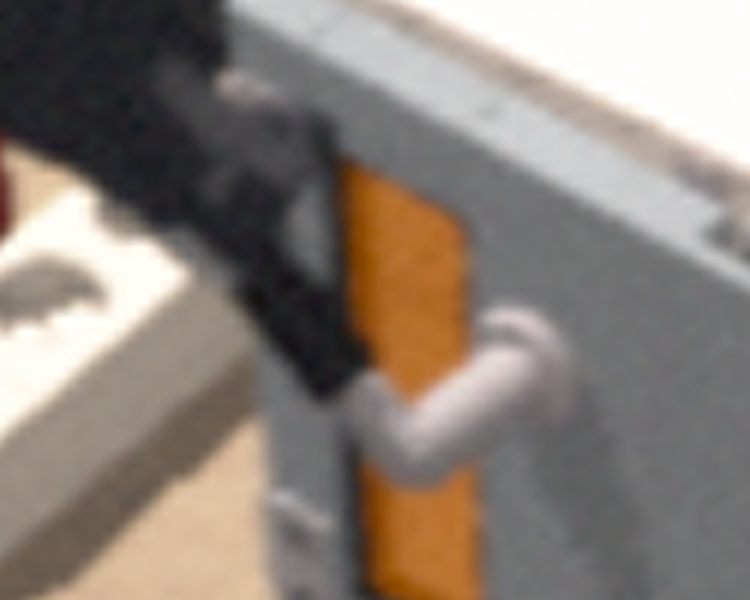

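The wrist view shows the fingertips (393,358) overlapping the grip (340,330)–(455,390) from above, almost on it. I'll continue down gently.

```bash
python3 -m jog '[[[0.0027,0,-0.0014,0,0,0],[0,0,0,0,0,0]]]'; python3 -m jog '[[[0.0027,0,-0.0014,0,0,0],[0,0,0,0,0,0]]]'; python3 -m jog '[[[0.0027,0,-0.0014,0,0,0],[0,0,0,0,0,0]]]'; python3 -c "
from h import *
from rig import vision
import cv2
c=vision.capture('wrist');cv2.imwrite('pics/w13.png',cv2.resize(c['image'][170:350,150:420,::-1],None,fx=2.8,fy=2.8))"
```

```text
time_s: 18.65
eef_pos: [437.1, 102.6, 215.9]
ee_rot: [0.86, 0.001, 0.511, 0.001]
force: [0.1, 1.0, 1.3]
grip_width: -0.006
time_s: 18.9
eef_pos: [437.1, 102.5, 212.7]
ee_rot: [0.859, 0.001, 0.511, 0.001]
force: [-0.3, -0.6, 1.4]
grip_width: -0.002
time_s: 19.15
eef_pos: [437.1, 102.5, 209.5]
ee_rot: [0.859, 0.001, 0.511, 0.001]
force: [-0.3, 0.2, 2.1]
grip_width: 0.001
```

View pics/w13.png

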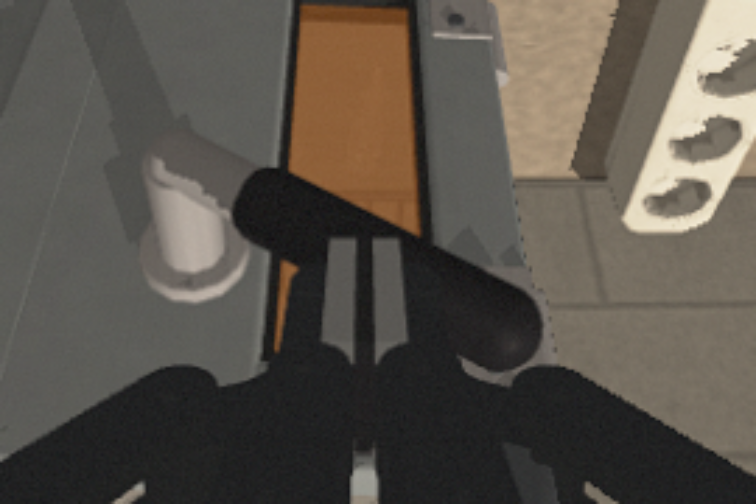

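```bash
python3 -m jog '[[[0.0045,0,-0.0023,0,0,0],[0.0045,0,-0.0023,0,0,0],[0,0,0,0,0,0]]]'; python3 -m jog '[[[0.0045,0,-0.0023,0,0,0],[0.0045,0,-0.0023,0,0,0],[0,0,0,0,0,0]]]'; python3 -c "
from h import *
from rig import vision
import cv2
c=vision.capture('wrist');cv2.imwrite('pics/w14.png',cv2.resize(c['image'][170:350,150:420,::-1],None,fx=2.8,fy=2.8))"
```

```text
time_s: 19.58
eef_pos: [437.2, 102.5, 199.1]
ee_rot: [0.859, 0.001, 0.512, 0.001]
force: [-0.3, -0.2, 0.3]
grip_width: 0.003
time_s: 19.95
eef_pos: [437.5, 102.6, 189.0]
ee_rot: [0.859, 0.001, 0.512, 0.001]
force: [0.3, -0.0, 0.4]
grip_width: -0.001
```

View pics/w14.png

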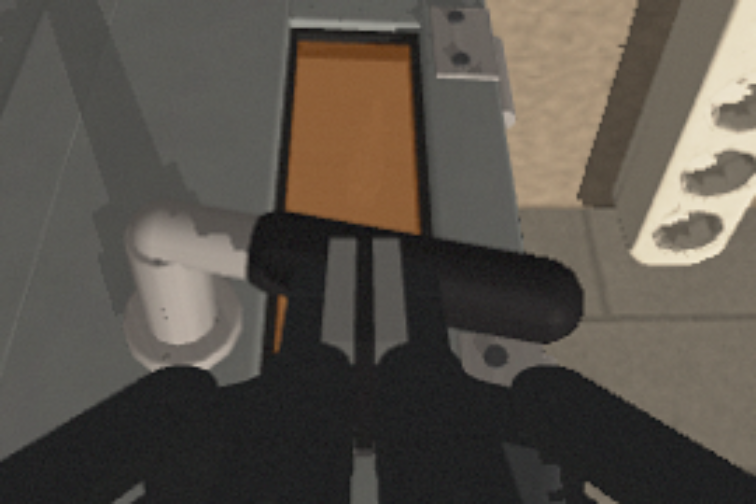

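The lever is turning under the fingertips and is now near level. Continuing.

```bash
python3 -m jog '[[[0.0045,0.001,-0.0025,0,0,0],[0.0045,0.001,-0.0025,0,0,0],[0,0,0,0,0,0]]]'; python3 -m jog '[[[0.0045,0.001,-0.0025,0,0,0],[0.0045,0.001,-0.0025,0,0,0],[0,0,0,0,0,0]]]';  python3 -m jog '[[[0.0045,0.001,-0.0025,0,0,0],[0,0,0,0,0,0]]]'; python3 -c "
from h import *
from rig import vision
import cv2
c=vision.capture('wrist');cv2.imwrite('pics/w15.png',cv2.resize(c['image'][170:350,150:420,::-1],None,fx=2.8,fy=2.8))"
```

```text
time_s: 20.38
eef_pos: [437.5, 104.6, 178.9]
ee_rot: [0.859, 0.001, 0.511, 0.001]
force: [-0.5, -0.3, 1.4]
grip_width: -0.002
time_s: 20.75
eef_pos: [437.6, 106.6, 168.9]
ee_rot: [0.86, 0.001, 0.511, 0.001]
force: [-1.1, -1.8, 3.1]
grip_width: 0.0
time_s: 21.0
eef_pos: [437.1, 107.7, 163.4]
ee_rot: [0.859, 0.001, 0.512, 0.001]
force: [0.3, -0.3, -0.1]
grip_width: 0.001
```

View pics/w15.png

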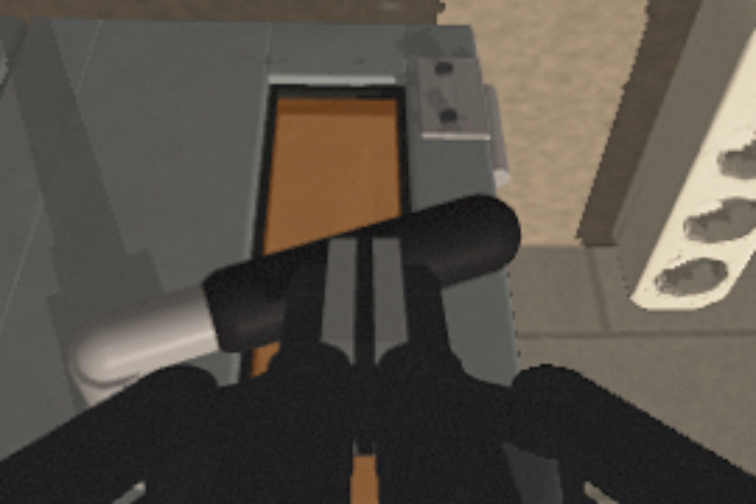

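```bash
python3 -m jog '[[[0.0035,0.003,-0.002,0,0,0],[0.0035,0.003,-0.002,0,0,0],[0,0,0,0,0,0]]]'; python3 -m jog '[[[0.0035,0.0015,-0.002,0,0,0],[0.0035,0,-0.002,0,0,0],[0,0,0,0,0,0]]]';  python3 -c "
from h import *
from rig import vision
import cv2
for n in ['scene','side']: cv2.imwrite('pics/%s16.png'%n,cv2.resize(vision.capture(n)['image'][140:290,180:330,::-1],None,fx=4,fy=4,interpolation=2))
c=vision.capture('wrist');cv2.imwrite('pics/w16.png',cv2.resize(c['image'][170:350,150:420,::-1],None,fx=2.8,fy=2.8))"
```

```text
time_s: 21.42
eef_pos: [437.2, 113.9, 155.6]
ee_rot: [0.859, 0.001, 0.511, 0.001]
force: [-1.6, -0.8, 3.0]
grip_width: -0.003
time_s: 21.8
eef_pos: [437.0, 115.2, 147.5]
ee_rot: [0.859, 0.001, 0.511, 0.001]
force: [-1.8, -0.2, 3.3]
grip_width: 0.0
```

View pics/w16.png

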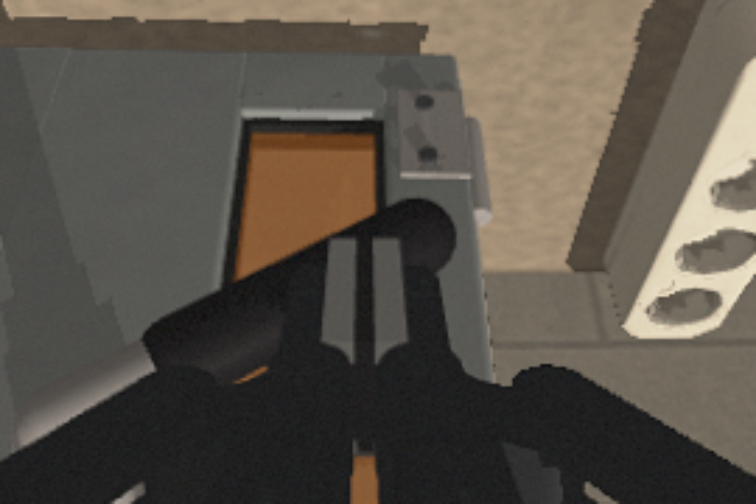

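View pics/side16.png

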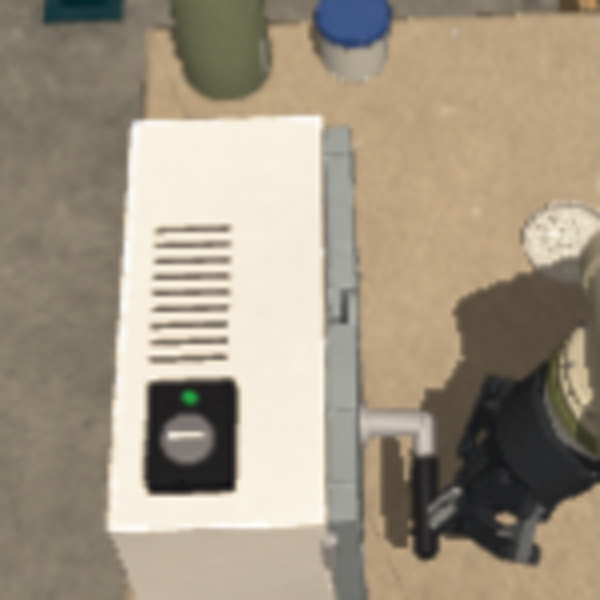

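The leaf has been drawn in, level with the right leaf, and the lever is about 25° below level. Pressing on to the stop.

```bash
python3 -m jog '[[[0.0035,-0.003,-0.0018,0,0,0],[0.0035,-0.002,-0.0018,0,0,0],[0,0,0,0,0,0]]]'; python3 -m jog '[[[0.0025,0,-0.0013,0,0,0],[0,0,0,0,0,0]]]';python3 -m jog '[[[0.0025,0,-0.0013,0,0,0],[0,0,0,0,0,0]]]'
```

```text
time_s: 22.32
eef_pos: [437.1, 110.1, 139.5]
ee_rot: [0.859, 0.001, 0.512, 0.0]
force: [-3.4, 3.4, 3.1]
grip_width: 0.0
time_s: 22.58
eef_pos: [438.0, 110.1, 137.9]
ee_rot: [0.86, 0.0, 0.51, 0.001]
force: [-8.0, 1.3, 14.1]
grip_width: 0.001
time_s: 22.82
eef_pos: [438.1, 110.5, 135.5]
ee_rot: [0.86, 0.001, 0.51, 0.001]
force: [-9.7, 6.3, 16.3]
grip_width: 0.002
```

```bash
python3 -m jog '[[[0.001,0,-0.0005,0,0,0],[0,0,0,0,0,0]]]';python3 -m jog '[[[0.001,0,-0.0005,0,0,0],[0,0,0,0,0,0]]]'; python3 -c "
from h import *
from rig import vision
import cv2
for n in ['scene','side']: cv2.imwrite('pics/%s17.png'%n,cv2.resize(vision.capture(n)['image'][140:290,180:330,::-1],None,fx=4,fy=4,interpolation=2))
c=vision.capture('wrist');cv2.imwrite('pics/w17.png',cv2.resize(c['image'][170:350,150:420,::-1],None,fx=2.8,fy=2.8))"
```

```text
time_s: 23.08
eef_pos: [438.5, 110.5, 134.9]
ee_rot: [0.861, 0.0, 0.509, 0.001]
force: [-12.2, 4.6, 22.3]
grip_width: 0.004
time_s: 23.32
eef_pos: [438.8, 110.5, 134.3]
ee_rot: [0.861, 0.0, 0.509, 0.001]
force: [-14.8, 4.8, 27.0]
grip_width: 0.003
```

View pics/w17.png

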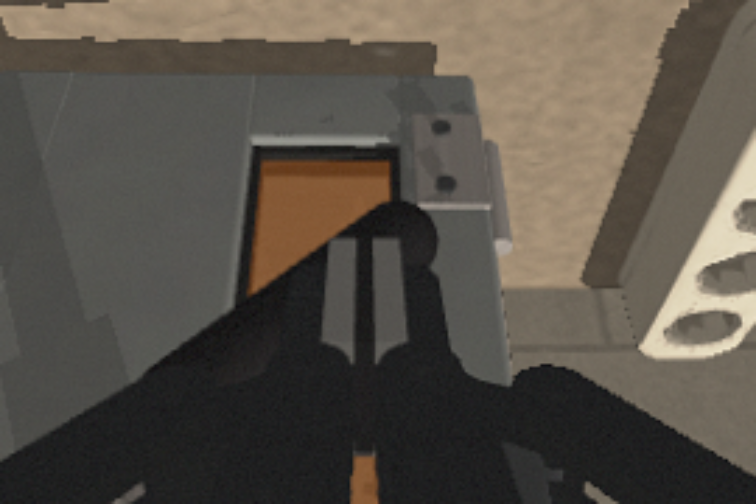

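View pics/scene17.png

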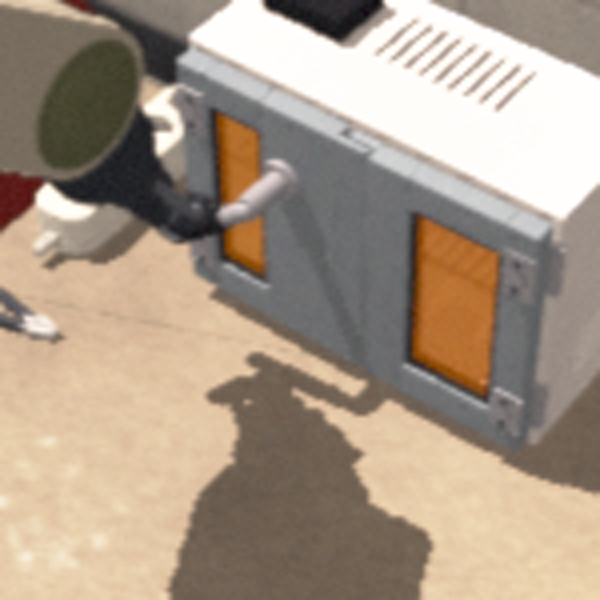

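The force rises stiffly to about 30 N, so this is probably the stop. I'll back off and look at the lever angle.

```bash
python3 -m jog '[[[-0.005,0,0,0,0,0],[-0.025,0,0,0,0,0],[-0.04,0,-0.01,0,0,0],[-0.04,0,-0.01,0,0,0],[0,0,-0.02,0,0,0],[0,0.03,-0.02,0,0,0],[0,0.03,0,0,0,0],[0,0,0,0,0,0]]]'; python3 -c "
from h import *
from rig import vision
import cv2
show()
for n in ['scene','side']: cv2.imwrite('pics/%s18.png'%n,cv2.resize(vision.capture(n)['image'][140:290,180:330,::-1],None,fx=4,fy=4,interpolation=2))
c=vision.capture('wrist');cv2.imwrite('pics/w18.png',cv2.resize(c['image'][:,:,::-1],None,fx=1.4,fy=1.4))
Q=[574.7,-.6,-.009];P0=leaf('L',96,60,167,.0,146.2,Q)
for a in (0.,20,30,35,40):
  P=leaf('L',96-91*np.cos(np.radians(a)),60,167-91*np.sin(np.radians(a)),.0,146.2,Q);print(a,[np.round((proj(n,X)-[180,140])*4) for n in ('scene','side') for X in (P0,P)])
"
```

```text
time_s: 24.48
eef_pos: [331.9, 171.3, 199.9]
ee_rot: [0.859, -0.0, 0.511, 0.002]
force: [-0.8, 0.6, 0.3]
grip_width: 0.002
t 24.48 p [331.9 171.3 199.9] F [-0.8  0.6  0.3] q [ 0.23 -0.21  2.24 -0.18  0.63 -1.22] g 0.0
[[ 0.477 -0.004  0.879]
 [ 0.003  1.     0.003]
 [-0.879  0.001  0.477]]
0.0 [array([247., 216.]), array([142., 161.]), array([421., 415.]), array([427., 544.])]
20 [array([247., 216.]), array([152., 198.]), array([421., 415.]), array([426., 554.])]
30 [array([247., 216.]), array([161., 217.]), array([421., 415.]), array([426., 553.])]
35 [array([247., 216.]), array([166., 227.]), array([421., 415.]), array([425., 551.])]
40 [array([247., 216.]), array([172., 236.]), array([421., 415.]), array([425., 547.])]
```

View pics/scene18.png

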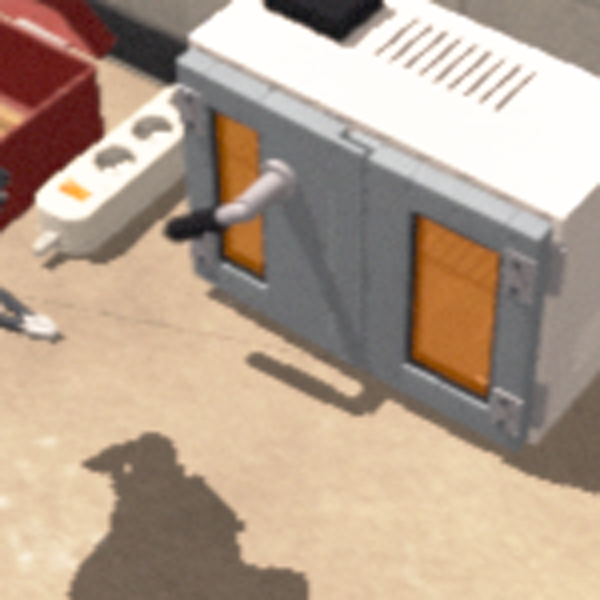

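View pics/side18.png

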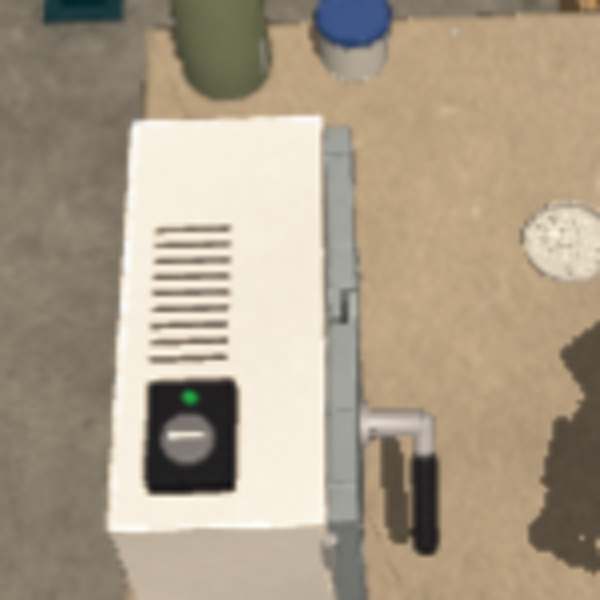

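View pics/w18.png

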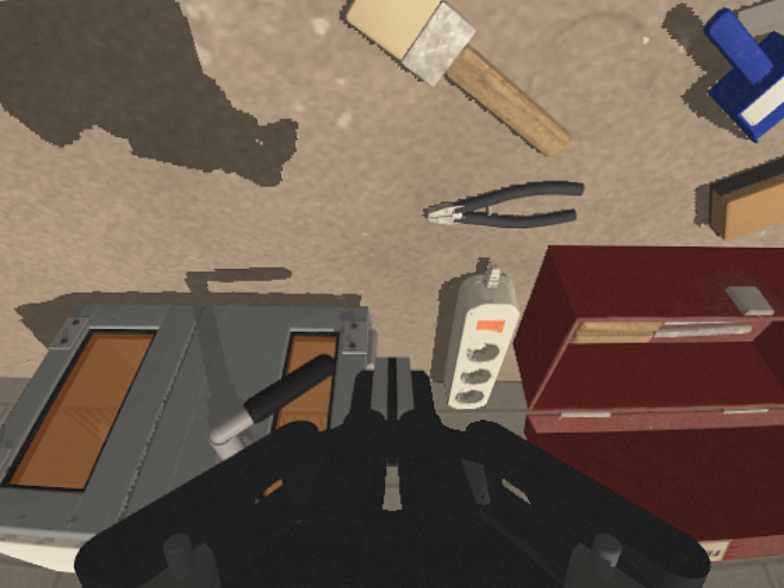

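```bash
python3 - <<'E'
from h import *
import cv2
from rig import vision
s,R,p=state();c=vision.capture('wrist')
H=np.array(c['hand_eye']);K=np.array(c['mtx'])
def wp(X):
    t=R.inv().apply(X-p);q=np.linalg.inv(H)@np.r_[t,1];u=q[:2]/q[2];u=u*(1+c['k1']*(u@u));return K[:2,:2]@u+K[:2,2]
Q=[574.7,-.6,-.009]
for a in (25,30,35,40,45):
    L=lambda r:leaf('L',96-r*np.cos(np.radians(a)),60,167-r*np.sin(np.radians(a)),.0,146.2,Q)
    v=lambda f:np.round(f(L(82))-f(L(25)),1)
    print(a,'wrist',np.round(wp(L(0))*1.4),np.round(wp(L(82))*1.4),v(wp)*1.4,'scene',v(lambda X:proj('scene',X)))
w=c['image'][:,:,::-1];cv2.imwrite('pics/w18c.png',cv2.resize(w[240:350,140:260],None,fx=5,fy=5,interpolation=2))
g=vision.capture('scene')['image'][:,:,::-1];cv2.imwrite('pics/scene18c.png',cv2.resize(g[170:215,210:265],None,fx=10,fy=10,interpolation=2))
E
```

```text
25 wrist [212. 433.] [330. 387.] [ 79.94 -30.94] scene [-14.1  -1.2]
30 wrist [212. 433.] [326. 379.] [ 77.   -36.12] scene [-13.3   0.2]
35 wrist [212. 433.] [322. 372.] [ 73.78 -40.74] scene [-12.5   1.7]
40 wrist [212. 433.] [316. 366.] [ 70.   -45.08] scene [-11.6   3.2]
45 wrist [212. 433.] [311. 359.] [ 66.08 -49.  ] scene [-10.6   4.6]
```

View pics/w18c.png

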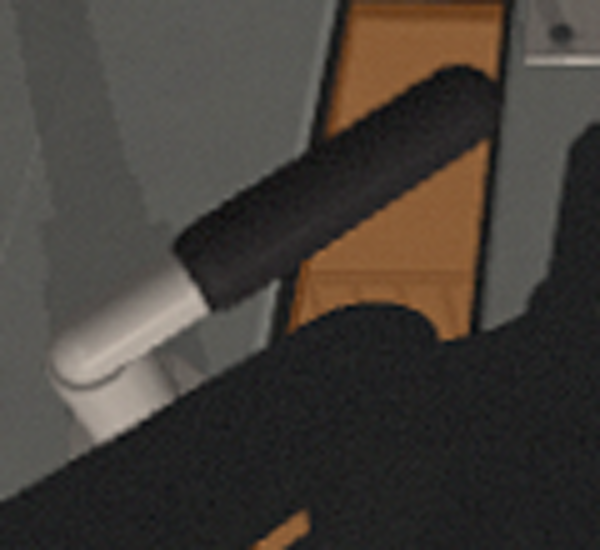

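View pics/scene18c.png

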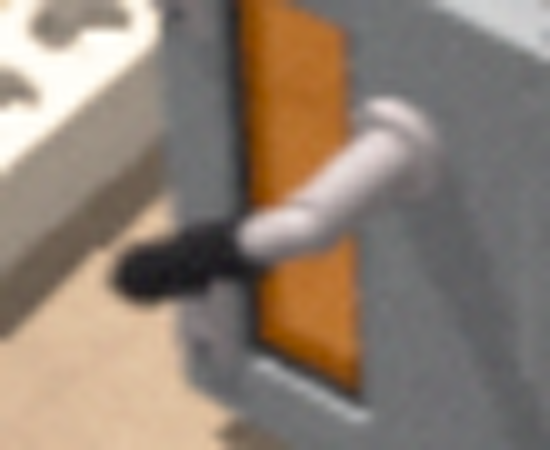

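Both views put the grip axis about 40° below level (wrist slope 0.65 against 0.644 predicted; scene slope 0.25 against 0.28). That means the lever is fully latched. The leaves lie flush and the gripper is clear, so I'm handing in.

```bash
python3 -c "
from rig import workorder
print(workorder.finish_job())"
```

```text
the job is handed in; nothing more can be done
None
```

The double doors are shut in the order you asked, and I handed the job in at about 24.5 s. No verdict was reported.

- **Right leaf:** I pressed it home with about 22 N in all (19 N straight in), a little over the 14 to 18 N stated. When I backed off, it stayed in at about 0.01–0.02 rad, not at its 0.063 ajar position, so the catch is holding it.
- **Left leaf:** I swung it over the right leaf's tongue until it rested on its buffer (4.5 N).
- **Lever:** I pressed it down to its stop. The force rose stiffly to about 31 N there, so I backed off.

**Last checks:**
- **Lever:** the wrist and scene pictures both show it about 40° below level, which is fully latched.
- **Leaves:** the left leaf is drawn in flush with the right one.
- **Robot and bench:** the gripper stood clear with no contact force. I saw no bystander moved in the pictures, but I did not measure their positions.

**What disagreed:**
- **Grip contact:** the fingers first touched the lever grip about 15 mm lower than I had worked out.
- **Lever pivot:** its predicted position in the scene view was about 4 pixels off. I therefore judged the lever's final angle by its slope.

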